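# Clear the scan board and put the reference balls away

### The arm

A 6-joint arm with a two-finger parallel gripper is mounted at the origin on the work surface. World frame = base frame: x ahead of the robot, y to its left, z up, the work surface at z = 0. Lengths are in m, angles in rad, forces in N, time in s.
With the tool pointing down it reaches from about 0.3 to 0.875 m from the base axis. Payload 6.4 kg.
Tool frame: the origin (TCP) lies midway between the tips of the shut fingers; the grasp point (between the pads) lies 19 mm behind it; z points along the fingers, y is the line along which they close (so a half turn about z gives the same grasp; the last joint's range is limited). The gripper opens to 85 mm and grips with 20 to 120 N. Pads are 22 mm wide; open, the fingers measure 114 mm over their backs; the gripper's body (76 mm by 85 mm) begins 54 mm behind the grasp point. The pads swing forward as they close: fully open they stand 13 mm farther back than shut.
Start: joints at [0.922, 0.181, 1.607, -0, 1.354, -0.206], TCP at [0.246, 0.52, 0.231] pointing down, gripper open.
Joint ranges: [-2.99, 2.99], [-0.89, 2.07], [0.3, 2.58], [-1.14, 4.28], [0, 2.63], [-3.12, 3.12]. Speed limits (rad/s): [2.57, 2.57, 3.01, 3.14, 3.14, 3.14].

### API

Orientations are given as a unit quaternion [w, x, y, z].
In Python, from bench import ctrl gives the robot as it stands.
- The arm moves only by the tool drive_tool, never from a script. Its argument "plan" is a list that holds one entry, the list of rows, each a list of 4 numbers: the shift along the tool's x, y, z scaled (see below), then the turn about the tool's z scaled (see below). In form: [[[x, y, z, roll], ...]]. A call has 1 to 12 rows; each row is the pose to reach, as a shift and turn from the pose commanded when the call began, along the tool's axes at that moment, turning the shorter way round; what a row does not reach only later rows make up. The controller multiplies each number of a shift by 400 mm and each number of a turn by 180 degrees. A row lasts 1/12 s, in which the tool goes at most 41.7 mm and 7.16 degrees, less where a joint would pass 70% of its speed; a pose out of reach is approached as far as the arm can. A call with a number of a shift or a turn outside -1 to 1 is refused whole. A call with a gripper value outside its range is refused whole. "jaw" is the closure, from 0 (fully open) to 1 (shut), set as the call begins (left out, the last holds). The fingers move at their own pace and stop on an object; the grip force is fixed at half the most. Time passes only in rows, so rows that repeat a pose let the fingers close. It gives the time, the measured TCP pose, the force, the opening and the grip force at its end, in the units of the state.
- ctrl.get_obs(): the state, without advancing time (a new reading comes with each control period).
- ctrl.camera(name): name is "side" or "top"; returns (picture, depth): 400x640x3 uint8, red, green, blue; 400x640 float32, m along the optical axis (not along the pixel's ray), 0 where there is no reading.
- ctrl.camera_info(name): a dict with "camera_matrix" (3x3 intrinsics, pixels), "R" (3x3) and "t" (3): a world point X has camera coordinates R X + t. Camera axes: x right, y down, z forward; pixel columns grow to the right and rows downward; lengths in m; the calibration is good to about 2 mm. A picture is of the moment at which its call begins. camera_info takes no time and is no camera call.
- ctrl.hand_in(): hands the job in; it is judged then, once.
The state is a dict: "time_s": time; "q": joint angles; "dq": joint speeds; "joint_efforts": joint torques, N m; "eef_pos": TCP position; "eef_rot": TCP orientation; "wrist_force": force on the tool from outside, world axes, zero at the start; "torque": the same for the moment, N m; "opening": opening from 0.0 (shut) to 1.0 (fully open); "grasp_force": force on a finger pad.
Only numpy, scipy, OpenCV 4.12 (cv2) and the standard library are available. Lean on these libraries where they do the work, as an engineer would, in place of code of your own. Each camera call takes 0.05 s, during which the arm holds its last target. There are 200 camera calls.

### The job

The scan is finished, so put the reference balls away. Gather every ball from the board into the tray; press the front of the cabinet's tip-out bin inward so that its catch lets it swing open, and tip the tray over the open bin so that the balls slide into it. Set the empty tray back square on its rubber mat and press the bin shut until it latches with all the balls inside; leave the other things on the bench where they are.

Things in the scene. Friction and masses are not known exactly. Their poses are not given: they have to be found in the camera images.
- ball1: Reference ball for 3D scanning: black 38 mm ball with white dots on a round dark steel foot (22 mm across, 9 mm tall), 45 mm tall in all, about 50 g. Origin: middle of the foot's underside; z up through the ball, whose centre is 26 mm above the origin. Starts upright on the scan board. Three to five of the five balls are present.
- ball2: Reference ball for 3D scanning: black 38 mm ball with white dots on a round dark steel foot (22 mm across, 9 mm tall), 45 mm tall in all, about 50 g. Origin: middle of the foot's underside; z up through the ball, whose centre is 26 mm above the origin. Starts upright on the scan board. Three to five of the five balls are present.
- ball3: Reference ball for 3D scanning: black 38 mm ball with white dots on a round dark steel foot (22 mm across, 9 mm tall), 45 mm tall in all, about 50 g. Origin: middle of the foot's underside; z up through the ball, whose centre is 26 mm above the origin. Starts upright on the scan board. Three to five of the five balls are present.
- ball4: Reference ball for 3D scanning: black 38 mm ball with white dots on a round dark steel foot (22 mm across, 9 mm tall), 45 mm tall in all, about 50 g. Origin: middle of the foot's underside; z up through the ball, whose centre is 26 mm above the origin. Starts upright on the scan board. Three to five of the five balls are present.
- ball5: Reference ball for 3D scanning: black 38 mm ball with white dots on a round dark steel foot (22 mm across, 9 mm tall), 45 mm tall in all, about 50 g. Origin: middle of the foot's underside; z up through the ball, whose centre is 26 mm above the origin. Starts upright on the scan board. Three to five of the five balls are present.
- scan_board: Fixed round plywood board lying on the bench, 270 mm across and 10 mm thick, with black dot stickers. Origin at the centre of its underside. A loose grey L-shaped casting (50 x 36 mm, 50 mm tall) stands at its centre and the balls stand about 92 mm from its centre.
- cabinet: Fixed pale steel storage cabinet on the robot's left, 220 mm deep (x), 340 mm wide (y), 186 mm tall, with a tip-out bin in its front. Origin at the centre of its underside; x points from front to back, so the front face is the plane x = -110 mm; it looks to the right, across the bench. A thin rubber mat and sticker sheets lie on its roof.
- bin (a joint): Angle of the tip-out bin (rad): 0 (to 0.005) shut, latched, panel flush; negative when pressed inward (stop at -0.05, 7 mm at the panel's top); positive as its top swings out of the cabinet, stop 0.75. Push-push catch, opening spring: press the shut panel in to about -0.045 and let go, it swings open by itself in 1 s; push it from open in to -0.045 and let go, it latches. 2 to 5 N.
- bin_press (a point): Point on the outer face of the bin's front panel, mid width, 127 mm above the hinge line, 25 mm below the panel's top edge; moves with the bin; axes as the cabinet's when shut (x inward, z up). Panel 302 mm wide, 12 mm thick, no handle; top edge 165 mm above the bench when shut; when open 124 mm above it and 104 mm out from the cabinet's front.
- bin_hinge (a point): Point on the bin's level hinge line, which runs along the panel's lower edge (along y): at mid width of the panel, in the plane of its outer face, 13 mm above the bench. Does not move; its axes turn with the bin.
- bin_in (a point): Centre of the bin's inner floor, axes as the bin's, moves with it: 66 mm inward from the panel's outer face, 18 mm to -y of the panel's middle, 10 mm above the hinge line when shut. Inside 104 mm deep (x), 248 mm wide (y); back wall 100 mm, sides 100 to 138 mm tall. When open its mouth faces up in front of the cabinet, between the panel's top edge and the cabinet.
- tray: Loose aluminium tray, 110 mm (x) by 190 mm (y), floor 4 mm, 220 g. Back and side walls 24 mm tall, 3 mm thick; the front edge (+x) has only a 2.5 mm lip, over which the load slides out. Origin: centre of its underside. A black bar handle behind (-x): x = -59 to -139 mm, 14 mm wide (y), 22 to 46 mm above the underside. Starts on its mat, handle pointing right, away from the board.
- tray_in (a point): Centre of the upper face of the tray's floor, 4 mm above its underside; axes as the tray's.
- tray_grip (a point): Middle of the tray's handle, 97 mm behind the tray's centre (x = -97 mm) and 34 mm above its underside; axes as the tray's.
- mat: Fixed black rubber mat, the tray's place: 130 mm (x) by 210 mm (y), 3 mm thick. Origin at the centre of its underside; the tray lies on it with x the same way.
- bracket: Bystander: loose grey L-shaped casting at the centre of the scan board, 50 x 36 mm, 50 mm tall, origin at the centre of its underside.
- housing: Bystander: loose lilac-grey casting, a 90 x 60 mm plate with a cone, 48 mm tall, beyond the scan board.
- scanner: Bystander: loose black twin-lens hand scanner standing on its lenses, 268 mm long (y), 80 mm tall, at the back of the bench.
- caliper: Bystander: loose steel caliper lying on the bench, 230 mm long (x), 14 mm tall, near the robot's base.
- dot_roll: Bystander: loose roll of dot stickers lying flat, 72 mm across, 26 mm tall, between the scan board and the cabinet.
- mug: Bystander: loose white mug, 80 mm across, 92 mm tall, right of the scan board at the back.
Things that resemble listed ones, but are neither listed nor needed, are in the scene too. What is shaped like the ball3 but blue is not meant.

How it is judged:
On the way, in this order (a step that is already met when the one before it is completed fails the run):
1. every ball that is present lies in the tray (x of ball1 in the frame of tray_in between -0.056 and 0.056 m and y of ball1 in the frame of tray_in between -0.095 and 0.095 m and z of ball1 in the frame of tray_in between -0.01 and 0.05 m and linear speed of each of ball1, ball2, ball3, ball4, ball5 below 0.1 m/s and x of ball2 in the frame of tray_in between -0.056 and 0.056 m and y of ball2 in the frame of tray_in between -0.095 and 0.095 m and z of ball2 in the frame of tray_in between -0.01 and 0.05 m and x of ball3 in the frame of tray_in between -0.056 and 0.056 m and y of ball3 in the frame of tray_in between -0.095 and 0.095 m and z of ball3 in the frame of tray_in between -0.01 and 0.05 m and x of ball4 in the frame of tray_in between -0.056 and 0.056 m and y of ball4 in the frame of tray_in between -0.095 and 0.095 m and z of ball4 in the frame of tray_in between -0.01 and 0.05 m and x of ball5 in the frame of tray_in between -0.056 and 0.056 m and y of ball5 in the frame of tray_in between -0.095 and 0.095 m and z of ball5 in the frame of tray_in between -0.01 and 0.05 m), for 0.2 s.
2. the tray is tipped by more than 35 degrees over the open bin (angle between tray's own z axis and vertical above 0.61 rad and horizontal distance between tray_in and bin_in below 0.22 m and value of joint bin above 0.5 rad), for 0.1 s.
At the end, for the whole second after the job is handed in: Every present ball is inside the bin and at rest; the bin is shut and latched (joint within 0.02 rad of 0); the tray lies flat on its mat, its centre within 30 mm of the mat's centre and within 15 degrees of square (x of ball1 in the frame of bin_in between -0.06 and 0.06 m and y of ball1 in the frame of bin_in between -0.13 and 0.13 m and z of ball1 in the frame of bin_in between -0.01 and 0.1 m and linear speed of each of ball1, ball2, ball3, ball4, ball5 below 0.05 m/s and x of ball2 in the frame of bin_in between -0.06 and 0.06 m and y of ball2 in the frame of bin_in between -0.13 and 0.13 m and z of ball2 in the frame of bin_in between -0.01 and 0.1 m and x of ball3 in the frame of bin_in between -0.06 and 0.06 m and y of ball3 in the frame of bin_in between -0.13 and 0.13 m and z of ball3 in the frame of bin_in between -0.01 and 0.1 m and x of ball4 in the frame of bin_in between -0.06 and 0.06 m and y of ball4 in the frame of bin_in between -0.13 and 0.13 m and z of ball4 in the frame of bin_in between -0.01 and 0.1 m and x of ball5 in the frame of bin_in between -0.06 and 0.06 m and y of ball5 in the frame of bin_in between -0.13 and 0.13 m and z of ball5 in the frame of bin_in between -0.01 and 0.1 m and value of joint bin between -0.02 and 0.02 rad and horizontal distance between tray and mat below 0.03 m and height (world z) of tray between -0.002 and 0.008 m and angle between tray's own z axis and vertical below 0.08 rad and angle between the x axis of tray and the x axis of mat, either way round below 0.26 rad and linear speed of tray below 0.03 m/s); the robot touches nothing.
It fails at once if a bystander (casting on the board, housing, scanner, caliper, sticker roll, mug) is moved more than 30 mm (distance of any of bracket, housing, scanner, caliper, dot_roll, mug from where it was at the start of the episode above 0.03 m).
Of ball1, ball2, ball3, ball4, ball5 only 3 to 5 are there at a start; the rules pass over those that are not, and their reading is None.
At some moment in a run one of ball1, ball2, ball3, ball4, ball5 may be knocked a few centimetres aside while the robot is not near it.
It also fails if it takes over 210 s, if anything falls off the work surface, if the arm or the gripper's body presses on something with over 40 N, if the wrist force passes 120 N, or if a joint passes its speed limit or range.

## Working session

There is one attempt and no reset: what is moved stays moved. The work goes in short steps, Python scripts to look and compute and a tool call to move; the robot and the scene stay as the last step left them, time stands still between calls to the robot, and variables do not carry over. Pictures are saved under pics/ and viewed, at most 14 in all, crops included, and the job is handed in when it is done.

Besides the shell and the picture viewer there is one more tool, called after "Call:" by a JSON object that holds its "method" and its "body", one argument or row to a line. drive_tool: Moves the arm, as the interface text tells. Its arguments: {"type":"object","properties":{"plan":{"type":"array"},"jaw":{"type":"number"}},"required":["plan"]}

```bash
ls; mkdir -p pics; cat > h.py <<'E'
import numpy as np, cv2
from bench import ctrl
def cam(n):
    p,d=ctrl.camera(n); i=ctrl.camera_info(n)
    return p,d,np.array(i["camera_matrix"]),np.array(i["R"]),np.array(i["t"])
def save(p,f): cv2.imwrite("pics/"+f,p[:,:,::-1])
def ray(K,R,t,u,v,z):
    d=R.T@np.linalg.inv(K)@np.array([u,v,1.]); c=-R.T@t
    return c+d*(z-c[2])/d[2]
def cloud(d,K,R,t):
    v,u=np.mgrid[:d.shape[0],:d.shape[1]]
    P=np.stack([(u-K[0,2])/K[0,0]*d,(v-K[1,2])/K[1,1]*d,d],-1)
    return (P-t)@R
E
python3 - <<'E'
from h import *
np.set_printoptions(precision=4,suppress=True)
o=ctrl.get_obs(); print(o)
for n in("top","side"):
    p,d,K,R,t=cam(n); save(p,n+"0.png"); print(n,K,R,t,-R.T@t)
    np.savez(n+"0.npz",p=p,d=d,K=K,R=R,t=t)
E
```

```text
pics
{'time_s': 0.0, 'q': array([ 0.9217,  0.1815,  1.608 , -0.    ,  1.3538, -0.2063]), 'dq': array([-0.0008,  0.0004, -0.0001, -0.0022,  0.0006, -0.0014]), 'joint_efforts': array([ -0.0012, -44.486 , -35.1343,  -0.0003,   0.0089,  -0.    ]), 'eef_pos': array([0.246 , 0.5191, 0.2304]), 'eef_rot': array([-0.0004,  0.2196,  0.9756, -0.0008]), 'wrist_force': array([ 0.5187, -0.1842,  0.2397]), 'torque': array([ 0.0044, -0.0196,  0.0728]), 'grasp_force': 0.0, 'opening': 1.0018961133980184}
top [[449.2554   0.     318.1731]
 [  0.     449.2554 199.546 ]
 [  0.       0.       1.    ]] [[-0.0068 -0.9999  0.0088]
 [-0.995   0.0058 -0.1   ]
 [ 0.0999 -0.0095 -0.995 ]] [-0.0315  0.5897  1.4744] [ 0.4392 -0.021   1.5262]
side [[443.4934   0.     316.2251]
 [  0.     443.4934 200.6484]
 [  0.       0.       1.    ]] [[-0.9806 -0.1958  0.0016]
 [-0.149   0.7409 -0.6549]
 [ 0.1271 -0.6424 -0.7557]] [0.5572 0.1792 1.1124] [0.4318 0.691  0.9572]
```

View pics/top0.png

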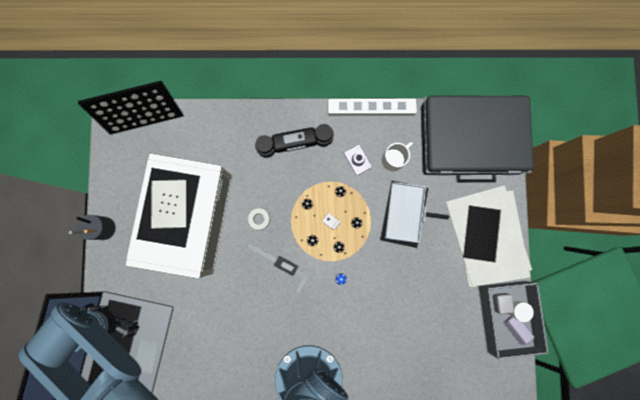

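View pics/side0.png

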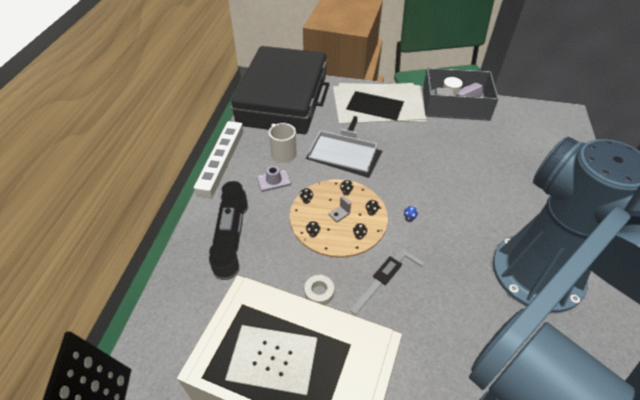

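Top view: five black balls on the board at about (340,191), (308,203), (357,222), (312,240), (339,247). The blue decoy is at (341,279). The tray is at (405,213) with its handle pointing right to (445,216), and the cabinet is at left with its front edge running (228,170)–(205,275). The side view shows the same layout, with the tray at (345,152) and the cabinet front at the near edge.

```bash
cat >> h.py <<'E'
def blobs(n,p,d,K,R,t,disc,zb=0.036):
    """dark blobs on the board: pixel centroids -> xy on plane z=zb"""
    C=cloud(d,K,R,t); m=(p.max(2)<75)&(np.hypot(C[...,0]-disc[0],C[...,1]-disc[1])<disc[2])
    m=cv2.morphologyEx(m.astype(np.uint8),cv2.MORPH_CLOSE,np.ones((5,5),np.uint8))
    k,l,s,c=cv2.connectedComponentsWithStats(m)
    return [(c[i],s[i,4],ray(K,R,t,*c[i],zb),C[l==i][:,2].max()) for i in range(1,k) if s[i,4]>40]
def tri(cams,uv):
    A=[];b=[]
    for (K,R,t),(u,v) in zip(cams,uv):
        d=R.T@np.linalg.inv(K)@np.array([u,v,1.]); d/=np.linalg.norm(d); M=np.eye(3)-np.outer(d,d)
        A.append(M); b.append(M@(-R.T@t))
    return np.linalg.lstsq(np.vstack(A),np.hstack(b),rcond=None)[0]
E
python3 - <<'E'
from h import *
np.set_printoptions(precision=4,suppress=True)
D={}
for n in("top","side"):
    f=np.load(n+"0.npz"); D[n]=[f[k] for k in "pdKRt"]
p,d,K,R,t=D["top"]; C=cloud(d,K,R,t)
hsv=cv2.cvtColor(p,cv2.COLOR_RGB2HSV)
wood=((hsv[...,0]>8)&(hsv[...,0]<28)&(hsv[...,1]>60)&(hsv[...,2]>120)).astype(np.uint8); wood[:120]=0; wood[:,420:]=0;wood[:,:240]=0
c=max(cv2.findContours(wood,0,2)[0],key=cv2.contourArea); e=cv2.fitEllipse(cv2.convexHull(c)); bc=ray(K,R,t,*e[0],.01); print("board",e,bc, "z",np.median(C[wood>0][:,2]))
B={n:blobs(n,*D[n],(bc[0],bc[1],.135)) for n in D}
for b in B["top"]:
    print("ball",b[0],b[1],b[2],b[3],np.hypot(*(b[2]-bc)[:2]))
    q=min(B["side"],key=lambda s:np.hypot(*(s[2]-b[2])[:2])); print("   side",q[1],q[2],q[3],"tri",tri([D["top"][2:],D["side"][2:]],[b[0],q[0]]))
# tray: region cloud
for n in D:
    p,d,K,R,t=D[n]; C=cloud(d,K,R,t)
    x0=ray(*D["top"][2:],405,213,.007)
    m=(abs(C[...,0]-x0[0])<.1)&(abs(C[...,1]-x0[1])<.1)&(p.min(2)>120)&(C[...,2]<.05)&(C[...,2]>-.02)
    # pixel neighborhood of bright tray floor
    k,l,s,c=cv2.connectedComponentsWithStats(m.astype(np.uint8))
    for i in range(1,k):
        if s[i,4]>60:
            P=C[l==i]; print(n,"traycomp",c[i],s[i,4],P.mean(0),np.percentile(P[:,2],[5,50,95]),cv2.minAreaRect(P[:,:2].astype(np.float32)))
# zmap crops
p,d,K,R,t=D["top"];C=cloud(d,K,R,t)
print("mm z rows of tray"); print((C[205:225:2,375:460:4,2]*1000).round().astype(int))
print("mm z cabinet"); print((C[150:290:10,120:235:5,2]*1000).round().astype(int))
E
```

```text
board ((330.4660949707031, 220.91854858398438), (79.20874786376953, 79.58037567138672), 114.65448760986328) [ 0.5187 -0.0764  0.01  ] z 0.010063958638521744
ball [339.7414 190.8793] 58 [ 0.6176 -0.1074  0.036 ] 0.05959451625297659 0.10359743778388252
   side 103 [ 0.6186 -0.106   0.036 ] 0.057611131573217164 tri [ 0.6184 -0.1075  0.0343]
ball [306.931  203.6897] 58 [0.5752 0.0024 0.036 ] 0.06233295958461629 0.09697149441662749
   side 118 [0.5767 0.0041 0.036 ] 0.05885602274769672 tri [0.5762 0.0025 0.0339]
ball [356.371  222.3065] 62 [ 0.5122 -0.1614  0.036 ] 0.06175544645805818 0.08526825221920607
   side 99 [ 0.5136 -0.1592  0.036 ] 0.056468847902789575 tri [ 0.5131 -0.1617  0.0334]
ball [312.     239.9516] 62 [ 0.4548 -0.0139  0.036 ] 0.05970982721305267 0.08941128071727301
   side 119 [ 0.4564 -0.0128  0.036 ] 0.056961336404775555 tri [ 0.4557 -0.0138  0.0347]
ball [338.6129 246.6613] 62 [ 0.4322 -0.1016  0.036 ] 0.060638808572332455 0.09009103340597828
   side 114 [ 0.434  -0.0987  0.036 ] 0.9572032513462152 tri [ 0.4331 -0.1017  0.0325]
top traycomp [410.6452 213.4617] 2517 [ 
[... 2901 characters left out ...]
2  188  195  190  193  195  192  188  191  193  187
   187  187  186  187  165  104   22   -2   -1]
 [   1   -3    1  184  189  192  190  193  188  186  194  187  191  190
   181  188  182  186  141   74    3    0   -1]
 [  -1  -10  187 1526  186  187  192  189  187  181  185  186  187  186
   187  187  190  182  119   36    3   -5    4]
 [   2   -2  186  182  192  184  185  186  189  185  190  183  186  184
   182  188  186  157   88   15    3   -3   -2]
 [   7    2    4   -6   -1   -2    2  185  182  186  186  185  183  184
   182  184  185  130   52    5   -1    3   -7]
 [   7   -4    2   -1   -1    0   -1   -2   -5    6    1    1   -2    3
     0   -4    4   -3    0   -2   -3    0   -4]]
```

```bash
python3 - <<'E'
from h import *
np.set_printoptions(precision=4,suppress=True)
D={}
for n in("top","side"):
    f=np.load(n+"0.npz"); D[n]=[f[k] for k in "pdKRt"]
for n in D:
    p,d,K,R,t=D[n]; C=cloud(d,K,R,t)
    # handle: top view cloud z 40-58
    m=(abs(C[...,0]-.54)<.06)&(C[...,1]<-.39)&(C[...,1]>-.50)&(C[...,2]>.033)&(C[...,2]<.065)
    P=C[m]; print(n,"handle",len(P),P.mean(0),np.median(P[:,2])); r=cv2.minAreaRect(P[:,:2].astype(np.float32)); print(r)
    # tray floor bright
    m=(abs(C[...,0]-.54)<.12)&(C[...,1]<-.27)&(C[...,1]>-.41)&(p.min(2)>150)&(C[...,2]<.02)
    k,l,s,c=cv2.connectedComponentsWithStats(m.astype(np.uint8)); i=1+np.argmax(s[1:,4])
    uv=np.argwhere(l==i)[:,::-1]; X=np.array([ray(K,R,t,u,v,.007) for u,v in uv])
    print(n,"floor",s[i],cv2.minAreaRect(X[:,:2].astype(np.float32)))
    # mat dark
    m=(p.max(2)<70)&(abs(C[...,0]-.54)<.13)&(C[...,1]<-.25)&(C[...,1]>-.43)&(C[...,2]<.03)
    uv=np.argwhere(m)[:,::-1]; X=np.array([ray(K,R,t,u,v,.003) for u,v in uv]); print(n,"mat dark",len(X),X[:,:2].min(0),X[:,:2].max(0),cv2.minAreaRect(X[:,:2].astype(np.float32)))
    if n=="top":
      m=(C[...,2]>.035)&(C[...,2]<.15)&(C[...,1]>.15)&(C[...,1]<.5)&(C[...,0]>.25)&(C[...,0]<.75)
      P=C[m]; mid=np.median(P,0)
      for _ in range(6):
        q=P.mean(0); w=np.linalg.svd(P-q)[2][2]; r_=(P-q)@w; P=P[abs(r_)<.008]
      print("front plane",len(P),q,w,"std",r_.std(), "yawnormal",np.degrees(np.arctan2(w[1],w[0])))
    m=(C[...,2]>.177)&(C[...,2]<.2)&(C[...,1]>.1)&(C[...,0]>.2)&(C[...,0]<.8)&(p.min(2)>100)
    P=C[m]; print("roof",len(P),cv2.minAreaRect(P[:,:2].astype(np.float32)),np.median(P[:,2]))
for n in D:
    p=D[n][0]; q=p[150:290,110:450] if n=="top" else p[120:400,170:420]; save(cv2.resize(q,None,fx=2.2,fy=2.2,interpolation=3),n+"z.png")
E
```

```text
top handle 112 [ 0.5339 -0.4265  0.0477] 0.047777117509144165
((0.5353913903236389, -0.42455968260765076), (0.08560426533222198, 0.02955733612179756), 68.73523712158203)
top floor [ 388  183   36   58 1707] ((0.5488893389701843, -0.32908499240875244), (0.11017881333827972, 0.1860114485025406), 83.1198959350586)
top mat dark 200 [ 0.4325 -0.4083] [ 0.6546 -0.2504] ((0.5413775444030762, -0.32616862654685974), (0.12453389912843704, 0.20391248166561127), 77.02691650390625)
front plane 716 [0.4943 0.291  0.0981] [-0.1792 -0.9838 -0.0074] std 0.0007450415378832327 yawnormal -100.324421827369
roof 6631 ((0.5438743829727173, 0.46676796674728394), (0.36576104164123535, 0.3403119146823883), 79.8904800415039) 0.18721493436817693
side handle 86 [ 0.5355 -0.4258  0.047 ] 0.04767644898557955
((0.537206768989563, -0.4236583113670349), (0.08294710516929626, 0.028908539563417435), 66.7298812866211)
side floor [ 309  136   67   34 1360] ((0.5518470406532288, -0.33235302567481995), (0.11440787464380264, 0.18481680750846863), 83.47079467773438)
side mat dark 210 [ 0.4346 -0.3664] [ 0.6555 -0.2482] ((0.5292688608169556, -0.2806316316127777), (0.23203140497207642, 0.10440091788768768), 19.754058837890625)
roof 14364 ((0.531426191329956, 0.39626672863960266), (0.2216474413871765, 0.3403676152229309), 80.0327377319336) 0.18653381427718085
```

View pics/topz.png

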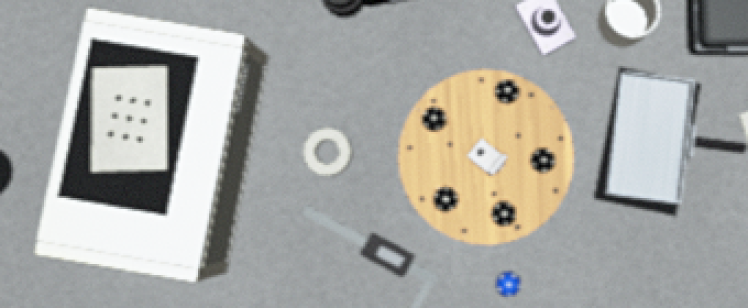

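The crop shows the tray slightly offset on its dark mat and the cabinet front at a 10° yaw. The measured heights agree with the text: ball centres ~35 mm, handle top 48 mm, roof 187 mm.

The tool is vertical and the roof strip above the panel is flush with it, so fingers can't press the panel in. I'll press with the front of the empty tray instead.

```bash
cat >> h.py <<'E'
def pose():
    o=ctrl.get_obs(); w,x,y,z=o["eef_rot"]
    from scipy.spatial.transform import Rotation as Q
    return np.array(o["eef_pos"]),Q.from_quat([x,y,z,w]).as_matrix(),o
def go(*wp,start=None):
    """wp: (x,y,z,yaw deg of tool x). chained per call; prints row numbers from present pose"""
    p,M,o=pose(); yaw=np.degrees(np.arctan2(M[1,0],M[0,0]))
    print("t %.2f"%o["time_s"],"tcp",p.round(4),"yaw %.1f"%yaw,"tilt %.2f"%np.degrees(np.arccos(-M[2,2])),"open %.3f"%o["opening"],"F",np.round(o["wrist_force"],1),"gf %.1f"%o["grasp_force"])
    c,s=np.cos(np.radians(yaw)),np.sin(np.radians(yaw)); A=np.array([[c,s,0],[s,-c,0],[0,0,-1]])
    for x in wp:
        v=A@(np.array(x[:3])-p); r=-((x[3]-yaw+180)%360-180)
        print("  row",np.round(np.r_[v/.4,r/180],4).tolist(),"mm %.0f rows %.1f"%(1e3*np.linalg.norm(v),max(np.linalg.norm(v)/.0417,abs(r)/7.16)))
E
python3 - <<'E'
from h import *
go((.42,.1,.23,110),(.52,-.3,.2,83),(.538,-.427,.15,83))
E
```

```text
t 0.10 tcp [0.2461 0.5191 0.2305] yaw 154.6 tilt 0.09 open 1.003 F [ 0.1 -0.3 -0.6] gf 0.0
  row [-0.8419, -0.7605, 0.0012, 0.2479] mm 454 rows 10.9
  row [-1.4962, -1.5569, 0.0762, 0.3979] mm 864 rows 20.7
  row [-1.6729, -1.8245, 0.2012, 0.3979] mm 993 rows 23.8
```

Call:
{"method": "drive_tool", "body": {
  "plan": [
    [[-0.842, -0.76, 0, 0.248], [-0.842, -0.76, 0, 0.248], [-0.842, -0.76, 0, 0.248], [-0.842, -0.76, 0, 0.248], [-0.842, -0.76, 0, 0.248], [-0.842, -0.76, 0, 0.248], [-0.842, -0.76, 0, 0.248], [-0.842, -0.76, 0, 0.248], [-0.842, -0.76, 0, 0.248], [-0.842, -0.76, 0, 0.248], [-0.842, -0.76, 0, 0.248], [-0.842, -0.76, 0, 0.248]]
  ],
  "jaw": 0
}}

```text
time_s: 1.1
eef_pos: [0.4225, 0.0951, 0.2314]
eef_rot: [0.001, 0.576, 0.817, -0.001]
wrist_force: [0.3, 0.8, -0.4]
opening: 1.004
grasp_force: 0.0
```

```bash
python3 -c "
from h import *
go((.52,-.28,.2,83),(.538,-.427,.15,83))"
```

```text
t 1.10 tcp [0.4225 0.0951 0.2314] yaw 109.6 tilt 0.15 open 1.004 F [ 0.3  0.8 -0.4] gf 0.0
  row [-0.9651, -0.0852, 0.0784, 0.1478] mm 389 rows 9.3
  row [-1.3264, -0.1661, 0.2034, 0.1478] mm 541 rows 13.0
```

Call:
{"method": "drive_tool", "body": {
  "plan": [
    [[-0.965, -0.085, 0.08, 0.148], [-0.965, -0.085, 0.08, 0.148], [-0.965, -0.085, 0.08, 0.148], [-0.965, -0.085, 0.08, 0.148], [-0.965, -0.085, 0.08, 0.148], [-0.965, -0.085, 0.08, 0.148], [-0.965, -0.085, 0.08, 0.148], [-0.965, -0.085, 0.08, 0.148], [-0.965, -0.085, 0.08, 0.148], [-0.965, -0.085, 0.08, 0.148], [-0.965, -0.085, 0.08, 0.148]]
  ]
}}

```text
time_s: 2.02
eef_pos: [0.5204, -0.2766, 0.1981]
eef_rot: [-0.0, 0.748, 0.664, -0.0]
wrist_force: [-0.1, -0.2, 0.7]
opening: 1.0
grasp_force: 0.0
```

```bash
python3 -c "
from h import *
go((.537,-.426,.1,83),(.537,-.426,.02,83))"
```

```text
t 2.02 tcp [ 0.5204 -0.2766  0.1981] yaw 83.1 tilt 0.06 open 1.000 F [-0.1 -0.2  0.7] gf 0.0
  row [-0.3659, 0.0858, 0.2453, 0.0008] mm 180 rows 4.3
  row [-0.3659, 0.0858, 0.4453, 0.0008] mm 233 rows 5.6
```

Call:
{"method": "drive_tool", "body": {
  "plan": [
    [[-0.366, 0.086, 0.2, 0], [-0.366, 0.086, 0.2, 0], [-0.366, 0.086, 0.2, 0], [-0.366, 0.086, 0.2, 0], [-0.366, 0.086, 0.2, 0], [-0.366, 0.086, 0.25, 0], [-0.366, 0.086, 0.35, 0], [-0.366, 0.086, 0.445, 0], [-0.366, 0.086, 0.445, 0], [-0.366, 0.086, 0.445, 0]]
  ]
}}

```text
time_s: 2.85
eef_pos: [0.5364, -0.4195, 0.0189]
eef_rot: [-0.004, 0.747, 0.665, 0.0]
wrist_force: [0.7, -0.2, -0.0]
opening: 0.999
grasp_force: 0.0
```

Call:
{"method": "drive_tool", "body": {
  "plan": [
    [[0, 0, 0, 0], [0, 0, 0, 0], [0, 0, 0, 0], [0, 0, 0, 0], [0, 0, 0, 0], [0, 0, 0, 0], [0, 0, 0, 0], [0, 0, 0, 0]]
  ],
  "jaw": 1
}}

```text
time_s: 3.52
eef_pos: [0.538, -0.4237, 0.0225]
eef_rot: [0.001, 0.747, 0.665, 0.0]
wrist_force: [-1.3, 0.3, 7.0]
opening: 0.154
grasp_force: 60.4
```

Call:
{"method": "drive_tool", "body": {
  "plan": [
    [[0, 0, -0.05, 0], [0, 0, -0.1, 0], [0, 0, -0.2, 0], [0, 0, -0.3, 0], [0, 0, -0.35, 0], [0, 0, -0.35, 0], [0, 0, -0.35, 0], [0, 0, -0.35, 0]]
  ]
}}

```text
time_s: 4.18
eef_pos: [0.5367, -0.4223, 0.1593]
eef_rot: [-0.002, 0.747, 0.665, -0.0]
wrist_force: [0.1, 0.3, -2.2]
opening: 0.155
grasp_force: 59.3
```

```bash
python3 - <<'E'
from h import *
go()
for n in("side","top"):
    p,d,K,R,t=cam(n); np.savez(n+"1.npz",p=p,d=d,K=K,R=R,t=t)
    if n=="side": save(cv2.resize(p[60:230,200:480],None,fx=2.8,fy=2.8),"side1.png")
    C=cloud(d,K,R,t); m=(C[...,0]>.42)&(C[...,0]<.68)&(C[...,1]<-.27)&(C[...,1]>-.39)&(C[...,2]>.08)&(C[...,2]<.25)&(p.min(2)>110)
    P=C[m]
    for _ in range(6):
        q=P.mean(0); w=np.linalg.svd(P-q)[2][2]; r=(P-q)@w; P=P[abs(r)<.006]
    print(n,len(P),q.round(4),(w*np.sign(w[2])).round(4))
    # mat
    m=(p.max(2)<80)&(C[...,2]<.03)&(C[...,0]>.4)&(C[...,0]<.7)&(C[...,1]<-.22)&(C[...,1]>-.43)
    uv=np.argwhere(m)[:,::-1]; X=np.array([ray(K,R,t,u,v,.003) for u,v in uv]); print("mat",len(X),cv2.minAreaRect(X[:,:2].astype(np.float32)))
E
```

```text
t 4.18 tcp [ 0.5367 -0.4223  0.1593] yaw 83.3 tilt 0.18 open 0.155 F [ 0.1  0.3 -2.2] gf 59.3
side 1198 [ 0.5512 -0.319   0.1446] [0.0083 0.0506 0.9987]
mat 1848 ((0.5813004374504089, -0.33547016978263855), (0.1335630565881729, 0.2844189703464508), 74.63065338134766)
top 1612 [ 0.5545 -0.3222  0.1434] [0.0036 0.0143 0.9999]
mat 601 ((0.5758692026138306, -0.331901490688324), (0.1310061663389206, 0.28117695450782776), 72.00623321533203)
```

View pics/side1.png

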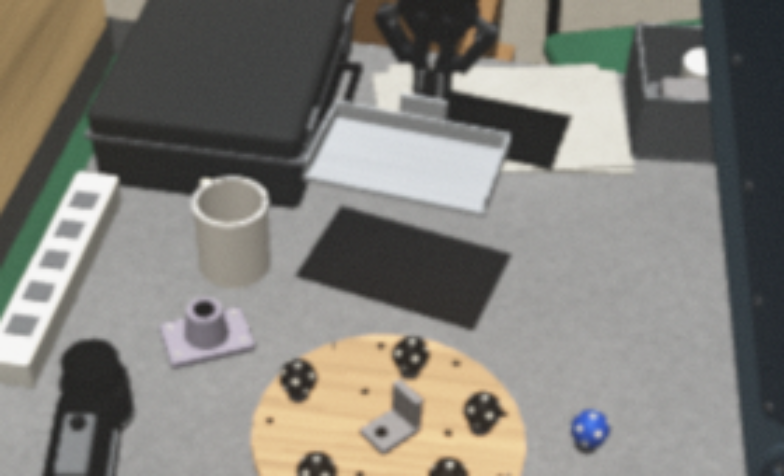

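```bash
python3 - <<'E'
from h import *
go((.51,-.1,.16,81),(.477,.095,.147,79.7))
f=np.load("side1.npz"); p,d,K,R,t=[f[k] for k in "pdKRt"]
m=(p.max(2)<60).astype(np.uint8); k,l,s,c=cv2.connectedComponentsWithStats(m,connectivity=4); 
u=200+int(405/2.8); v=60+int(265/2.8); i=l[v,u]; uv=np.argwhere(l==i)[:,::-1]; X=np.array([ray(K,R,t,a,b,.003) for a,b in uv]); print("mat",i,s[i],cv2.minAreaRect(X[:,:2].astype(np.float32)))
C=cloud(d,K,R,t); m=(p.min(2)>110)&(C[...,2]>.12)&(C[...,1]<-.2)&(C[...,0]>.4)&(C[...,0]<.68)&(C[...,1]>-.42)
P=C[m]; print("tray",cv2.minAreaRect(P[:,:2].astype(np.float32)),P[:,1].max())
E
```

```text
t 4.28 tcp [ 0.5365 -0.422   0.1583] yaw 83.3 tilt 0.28 open 0.150 F [-0.3  0.7 -2. ] gf 59.3
  row [0.7918, -0.159, -0.0043, 0.013] mm 323 rows 7.7
  row [1.2665, -0.2974, 0.0282, 0.0203] mm 520 rows 12.5
mat 180 [ 307  135   74   42 1727] ((0.5454694628715515, -0.32589542865753174), (0.12143386155366898, 0.2019113451242447), 77.73930358886719)
tray ((0.5471000075340271, -0.3420286178588867), (0.14807067811489105, 0.19032371044158936), 83.69903564453125) -0.2597665116844929
```

Call:
{"method": "drive_tool", "body": {
  "plan": [
    [[0.792, -0.159, 0, 0.013], [0.792, -0.159, 0, 0.013], [0.792, -0.159, 0, 0.013], [0.792, -0.159, 0, 0.013], [0.792, -0.159, 0, 0.013], [0.792, -0.159, 0, 0.013], [0.792, -0.159, 0, 0.013], [0.792, -0.159, 0, 0.013], [0.792, -0.159, 0, 0.013], [0.792, -0.159, 0, 0.013]]
  ]
}}

```text
time_s: 5.12
eef_pos: [0.5101, -0.0991, 0.1598]
eef_rot: [-0.001, 0.759, 0.651, -0.001]
wrist_force: [1.1, -0.4, -2.9]
opening: 0.155
grasp_force: 59.3
```

```bash
python3 -c "
from h import *
go((.478,.101,.147,79.7),(.4849,.1404,.147,79.7))"
```

```text
t 5.12 tcp [ 0.5101 -0.0991  0.1598] yaw 81.2 tilt 0.17 open 0.155 F [ 1.1 -0.4 -2.9] gf 59.3
  row [0.4821, -0.1558, 0.0321, 0.0083] mm 203 rows 4.9
  row [0.5821, -0.1538, 0.0321, 0.0083] mm 241 rows 5.8
```

Call:
{"method": "drive_tool", "body": {
  "plan": [
    [[0.48, -0.155, 0.032, 0.008], [0.48, -0.155, 0.032, 0.008], [0.48, -0.155, 0.032, 0.008], [0.48, -0.155, 0.032, 0.008], [0.48, -0.155, 0.032, 0.008], [0.48, -0.155, 0.032, 0.008], [0.52, -0.155, 0.032, 0.008], [0.56, -0.155, 0.032, 0.008], [0.56, -0.155, 0.032, 0.008]]
  ]
}}

```text
time_s: 5.87
eef_pos: [0.4854, 0.1305, 0.1478]
eef_rot: [-0.0, 0.768, 0.64, -0.0]
wrist_force: [-1.0, 0.0, -1.8]
opening: 0.149
grasp_force: 59.3
```

```bash
python3 - <<'E'
from h import *
go((.4849,.1404,.147,79.7))
p,d,K,R,t=cam("side"); save(cv2.resize(p[200:400,170:470],None,fx=2.6,fy=2.6),"side2.png")
E
```

```text
t 5.87 tcp [0.4854 0.1305 0.1478] yaw 79.6 tilt 0.06 open 0.149 F [-1.   0.  -1.8] gf 59.3
  row [0.0241, -0.0058, 0.002, -0.0006] mm 10 rows 0.2
```

View pics/side2.png

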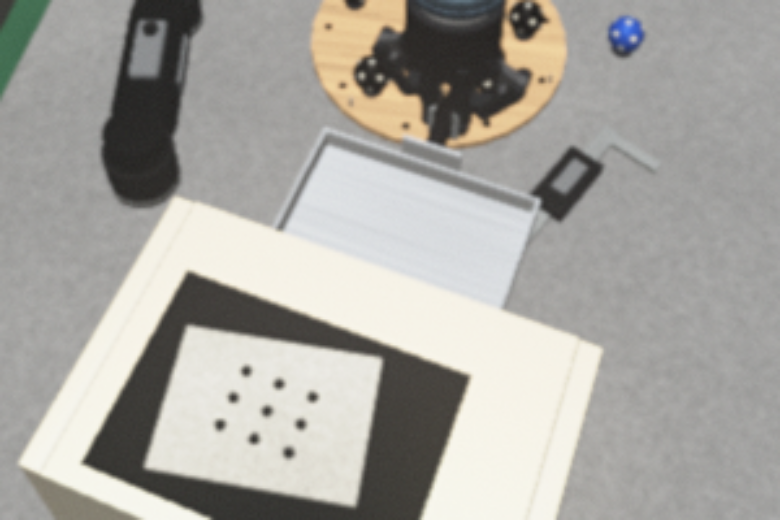

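The tray front sits square, just short of the cabinet front. Now I press slowly.

Call:
{"method": "drive_tool", "body": {
  "plan": [
    [[0.02, 0, 0, 0], [0.03, 0, 0, 0], [0.035, 0, 0, 0], [0.035, 0, 0, 0]]
  ]
}}

```text
time_s: 6.25
eef_pos: [0.4878, 0.1428, 0.1484]
eef_rot: [0.0, 0.769, 0.64, -0.0]
wrist_force: [0.3, -3.0, -2.0]
opening: 0.149
grasp_force: 59.2
```

Call:
{"method": "drive_tool", "body": {
  "plan": [
    [[0.006, 0, 0, 0], [0.012, 0, 0, 0], [0.012, 0, 0, 0]]
  ]
}}

```text
time_s: 6.5
eef_pos: [0.4889, 0.1472, 0.1488]
eef_rot: [0.001, 0.768, 0.64, -0.0]
wrist_force: [1.6, -7.7, -1.7]
opening: 0.151
grasp_force: 59.3
```

Call:
{"method": "drive_tool", "body": {
  "plan": [
    [[0.008, 0, 0, 0], [0.008, 0, 0, 0]]
  ]
}}

```text
time_s: 6.67
eef_pos: [0.4893, 0.148, 0.149]
eef_rot: [0.003, 0.768, 0.64, -0.002]
wrist_force: [-0.5, -18.1, 2.6]
opening: 0.155
grasp_force: 59.9
```

Call:
{"method": "drive_tool", "body": {
  "plan": [
    [[-0.1, 0, 0, 0], [-0.2, 0, 0, 0], [-0.3, 0, 0, 0], [-0.4, 0, -0.02, 0], [-0.4, 0, -0.02, 0], [-0.4, 0, -0.02, 0], [-0.4, 0, -0.02, 0], [-0.4, 0, -0.02, 0], [-0.4, 0, -0.02, 0], [-0.4, 0, -0.02, 0], [-0.4, 0, -0.02, 0], [-0.4, 0, -0.02, 0]]
  ]
}}

```text
time_s: 7.67
eef_pos: [0.4599, -0.0052, 0.1563]
eef_rot: [-0.0, 0.768, 0.64, -0.0]
wrist_force: [0.7, -0.3, -2.2]
opening: 0.153
grasp_force: 59.3
```

```bash
python3 - <<'E'
from h import *
np.set_printoptions(precision=4,suppress=True)
go()
n=np.array([.179,.984]); y=np.array([-.984,.179]); f=np.array([.5117,.288])
for c in("top","side"):
    p,d,K,R,t=cam(c); np.savez(c+"2.npz",p=p,d=d,K=K,R=R,t=t); C=cloud(d,K,R,t)
    X=(C[...,:2]-f)@n; Y=(C[...,:2]-f)@y; z=C[...,2]
    print(c)
    for yy in(-.10,0,.10):
        m=(abs(Y-yy)<.006)&(X>-.14)&(X<.03)&(z>.02)&(z<.3); o=np.argsort(X[m]); print(yy,[(int(a*1e3),int(b*1e3)) for a,b in zip(X[m][o],z[m][o])][::3])
    if c=="top": save(cv2.resize(p[130:300,120:320],None,fx=3,fy=3),"top2.png")
E
```

```text
t 7.67 tcp [ 0.4599 -0.0052  0.1563] yaw 79.6 tilt 0.02 open 0.153 F [ 0.7 -0.3 -2.2] gf 59.3
top
-0.1 [(-102, 125), (-99, 127), (-97, 127), (-96, 131), (-94, 138), (-90, 129), (-88, 127), (-86, 126), (-82, 124), (-78, 112), (-76, 110), (-74, 110), (-70, 106), (-68, 108), (-64, 104), (-61, 95), (-57, 89), (-53, 86), (-49, 83), (-45, 77), (-43, 75), (-38, 68), (-36, 67), (-33, 62), (-29, 61), (-26, 63), (-22, 50), (-19, 56), (-17, 53), (-12, 42), (-8, 39), (-5, 39), (0, 30), (0, 28), (1, 166), (2, 30), (3, 27), (5, 35), (5, 30), (6, 25), (8, 179), (8, 32), (10, 181), (11, 40), (12, 38), (13, 186), (14, 41), (16, 41), (17, 41), (18, 183), (19, 186), (20, 47), (22, 185), (23, 43), (24, 182), (24, 190), (27, 186), (28, 187)]
0 [(-130, 28), (-120, 31), (-113, 29), (-101, 127), (-99, 129), (-97, 127), (-95, 126), (-93, 132), (-89, 125), (-86, 123), (-83, 122), (-81, 120), (-77, 110), (-76, 116), (-72, 105), (-70, 107), (-65, 101), (-62, 96), (-59, 97), (-57, 89), (-53, 86), (-50, 84), (-48, 84), (-45, 78), (-42, 78), (-37, 70), (-34, 68), (-31, 68), (-28, 61), (-25, 60), (-22, 57), (-18, 5
[... 3209 characters left out ...]
 (-81, 118), (-80, 113), (-80, 116), (-79, 117), (-77, 112), (-76, 115), (-76, 111), (-75, 108), (-73, 109), (-73, 107), (-71, 106), (-70, 107), (-69, 106), (-69, 104), (-67, 99), (-66, 100), (-66, 139), (-63, 96), (-62, 95), (-61, 100), (-60, 97), (-59, 95), (-59, 91), (-57, 92), (-56, 87), (-55, 89), (-54, 90), (-53, 90), (-52, 87), (-51, 84), (-37, 156), (0, 184), (0, 185), (2, 182), (2, 184), (3, 186), (4, 182), (5, 186), (6, 185), (7, 187), (8, 184), (9, 186), (11, 185), (11, 186), (12, 184), (14, 186), (14, 183), (15, 185), (16, 185), (17, 186), (18, 185), (19, 185), (20, 188), (21, 186), (22, 185), (22, 187), (23, 182), (24, 185), (25, 185), (25, 184), (27, 186), (28, 188), (29, 186)]
```

View pics/top2.png

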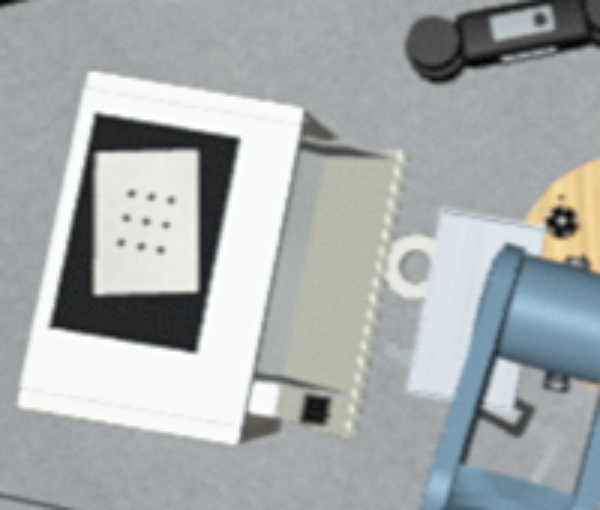

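The bin is open: the panel's top edge measures X≈−100 mm and z≈126–131 mm, as it should. I'll rehearse the tip with the empty tray, hooking the front corners of its side walls under the cabinet's lintel and raising the handle.

```bash
cat >> h.py <<'E'
n_=np.array([.179,.984]); y_=np.array([-.984,.179]); f_=np.array([.5117,.288])
def cab(X,Y,z,yaw=79.7):
    q=f_+X*n_+Y*y_; return (q[0],q[1],z,yaw)
E
python3 - <<'E'
from h import *
go(cab(-.25,-.018,.1575),cab(-.137,-.018,.1575))
E
```

```text
t 7.77 tcp [ 0.4599 -0.0055  0.1564] yaw 79.6 tilt 0.01 open 0.150 F [ 0.1  0.1 -2.7] gf 59.3
  row [0.1201, 0.0409, -0.0027, -0.0005] mm 51 rows 1.2
  row [0.4027, 0.0405, -0.0027, -0.0005] mm 162 rows 3.9
```

Call:
{"method": "drive_tool", "body": {
  "plan": [
    [[0.06, 0.04, -0.003, 0], [0.12, 0.04, -0.003, 0], [0.18, 0.04, -0.003, 0], [0.24, 0.04, -0.003, 0], [0.3, 0.04, -0.003, 0], [0.34, 0.04, -0.003, 0], [0.38, 0.04, -0.003, 0], [0.402, 0.04, -0.003, 0], [0.402, 0.04, -0.003, 0], [0.402, 0.04, -0.003, 0]]
  ]
}}

```text
time_s: 8.6
eef_pos: [0.5046, 0.1492, 0.1575]
eef_rot: [0.0, 0.768, 0.64, -0.0]
wrist_force: [-0.1, -0.2, -1.0]
opening: 0.153
grasp_force: 59.3
```

```bash
python3 - <<'E'
from h import *
go()
p,d,K,R,t=cam("side"); save(cv2.resize(p[200:400,170:470],None,fx=2.6,fy=2.6),"side3.png")
C=cloud(d,K,R,t); X=(C[...,:2]-f_)@n_; Y=(C[...,:2]-f_)@y_; z=C[...,2]
m=(X>-.09)&(X<-.02)&(abs(Y+.018)<.08)&(z>.1)&(z<.2); P=np.c_[X[m],Y[m],z[m]]; print(len(P)); A=np.c_[P[:,:2],np.ones(len(P))]; print(np.linalg.lstsq(A,P[:,2],rcond=None)[0])
m=(X>-.12)&(X<-.0)&(z>.145)&(z<.2);print("walls Y",np.percentile(Y[m],[1,99]))
p,d,K,R,t=cam("top"); C=cloud(d,K,R,t); X=(C[...,:2]-f_)@n_; Y=(C[...,:2]-f_)@y_; z=C[...,2]
m=(abs(Y+.018)<.1)&(z>.115)&(z<.14)&(X<-.085)&(X>-.11); print("panel top",m.sum(),np.median(X[m]),np.median(z[m]))
E
```

```text
t 8.60 tcp [0.5046 0.1492 0.1575] yaw 79.6 tilt 0.04 open 0.153 F [-0.1 -0.2 -1. ] gf 59.3
2227
[-0.00741341 -0.00058759  0.14099908]
walls Y [-0.14534299  0.10854729]
panel top 74 -0.09912717943164143 0.1287652731318785
```

View pics/side3.png

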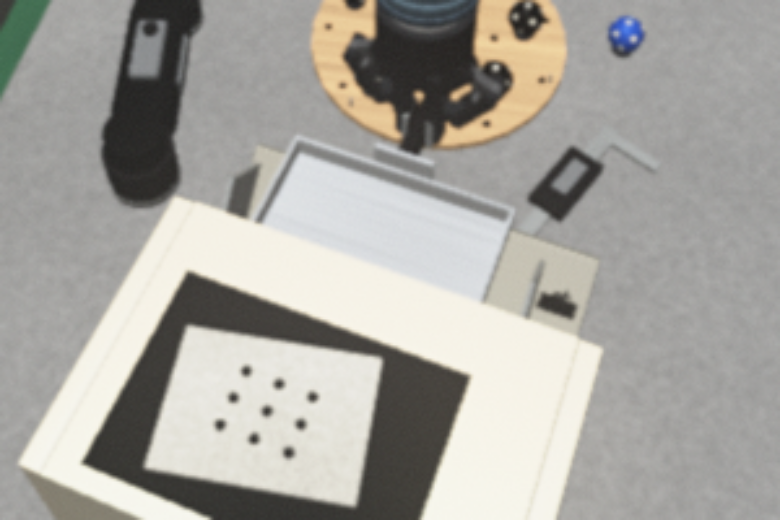

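Call:
{"method": "drive_tool", "body": {
  "plan": [
    [[0, 0, -0.015, 0], [0.002, 0, -0.03, 0], [0.005, 0, -0.05, 0], [0.01, 0, -0.08, 0], [0.01, 0, -0.08, 0]]
  ]
}}

```text
time_s: 9.12
eef_pos: [0.5068, 0.1534, 0.1927]
eef_rot: [0.001, 0.768, 0.64, 0.001]
wrist_force: [-0.6, -1.1, -4.1]
opening: 0.155
grasp_force: 58.5
```

```bash
cat > look.py <<'E'
from h import *
go()
for c in("top","side"):
    p,d,K,R,t=cam(c); C=cloud(d,K,R,t); X=(C[...,:2]-f_)@n_; Y=(C[...,:2]-f_)@y_; z=C[...,2]
    m=(X>-.14)&(X<-.01)&(abs(Y+.018)<.08)&(z>.135)&(z<.33)&(p.min(2)>90)
    P=np.c_[X[m],Y[m],z[m]]
    for _ in range(6):
        if len(P)<30: break
        A=np.c_[P[:,:2],np.ones(len(P))]; s=np.linalg.lstsq(A,P[:,2],rcond=None)[0]; r=P[:,2]-A@s; P=P[abs(r)<max(.006,np.std(r)*1.5)]
    if len(P)>=30: print(c,len(P),"z=aX+bY+c",s.round(3),"tilt",np.degrees(np.arctan(s[0])).round(1),"X",P[:,0].min().round(3),P[:,0].max().round(3))
    # bin angle from panel top edge
    m=((abs(Y-.118)<.01)|(abs(Y+.135)<.012))&(X>-.115)&(X<-.02)&(z>.09)&(z<.155); 
    if m.sum(): print(c,"panel outer X",np.percentile(X[m],3).round(3),"z",z[m].max().round(3))
E
python3 look.py
```

```text
t 9.12 tcp [0.5068 0.1534 0.1927] yaw 79.6 tilt 0.21 open 0.155 F [-0.6 -1.1 -4.1] gf 58.5
top 276 z=aX+bY+c [-0.247 -0.009  0.146] tilt -13.9 X -0.103 -0.01
top panel outer X -0.1 z 0.154
side 3101 z=aX+bY+c [-0.206 -0.005  0.147] tilt -11.7 X -0.101 -0.015
side panel outer X -0.097 z 0.155
```

The hook works: the tray is at 12° with only 2 N. Continuing the rehearsal to 50°.

Call:
{"method": "drive_tool", "body": {
  "plan": [
    [[0.01, 0, -0.03, 0], [0.022, 0, -0.056, 0], [0.0325, 0, -0.079, 0], [0.048, 0, -0.102, 0], [0.065, 0, -0.126, 0], [0.0815, 0, -0.148, 0], [0.1, 0, -0.166, 0], [0.12, 0, -0.184, 0], [0.14, 0, -0.2, 0], [0.14, 0, -0.2, 0], [0.14, 0, -0.2, 0]]
  ]
}}

```text
time_s: 10.13
eef_pos: [0.5161, 0.2093, 0.2703]
eef_rot: [0.0, 0.768, 0.64, 0.001]
wrist_force: [0.3, 0.3, -2.4]
opening: 0.154
grasp_force: 62.1
```

```bash
python3 look.py; python3 - <<'E'
from h import *
p,d,K,R,t=cam("side"); save(cv2.resize(p[180:380,170:470],None,fx=2.6,fy=2.6),"side4.png")
E
```

```text
t 10.13 tcp [0.5161 0.2093 0.2703] yaw 79.6 tilt 0.10 open 0.154 F [ 0.3  0.3 -2.4] gf 62.1
top 120 z=aX+bY+c [-1.162 -0.055  0.141] tilt -49.3 X -0.088 -0.01
top panel outer X -0.1 z 0.154
side 3570 z=aX+bY+c [-1.194 -0.003  0.136] tilt -50.1 X -0.087 -0.014
side panel outer X -0.096 z 0.155
```

View pics/side4.png

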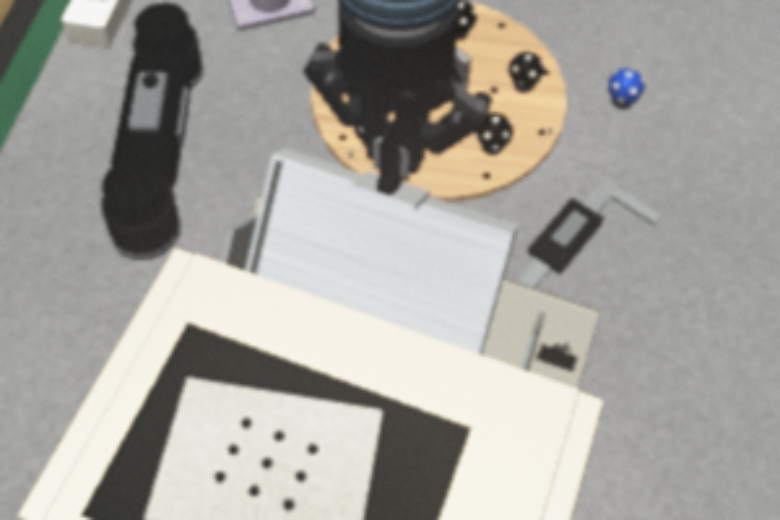

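Side view: the tray hangs at 50° with its front under the lintel, and the bin is still fully open, so the tipping method works. Next I withdraw, and lay the tray back flat on the mat.

```bash
python3 - <<'E'
from h import *
go(cab(-.13,-.018,.272),cab(-.2,-.018,.285),(.50,-.1,.28,80),(.543,-.341,.27,80))
E
```

```text
t 10.28 tcp [0.5157 0.2085 0.2696] yaw 79.6 tilt 0.05 open 0.153 F [-0.1  1.  -1.8] gf 62.1
  row [-0.1314, -0.0001, -0.0059, -0.0008] mm 53 rows 1.3
  row [-0.3064, 0.0003, -0.0384, -0.0008] mm 124 rows 3.0
  row [-0.7657, 0.1011, -0.0259, -0.0024] mm 309 rows 7.4
  row [-1.3387, 0.316, -0.0009, -0.0024] mm 550 rows 13.2
```

Call:
{"method": "drive_tool", "body": {
  "plan": [
    [[-0.06, 0, 0, 0], [-0.13, 0, -0.01, 0], [-0.2, 0, -0.02, 0], [-0.3, 0, -0.04, 0], [-0.4, 0.02, -0.03, 0], [-0.5, 0.04, -0.03, 0], [-0.6, 0.06, -0.03, 0], [-0.7, 0.1, -0.03, 0], [-0.766, 0.1, -0.026, 0], [-0.766, 0.1, -0.026, 0]]
  ]
}}

```text
time_s: 11.12
eef_pos: [0.4991, -0.1056, 0.2798]
eef_rot: [0.001, 0.77, 0.638, -0.001]
wrist_force: [1.2, -0.7, -2.3]
opening: 0.146
grasp_force: 62.0
```

```bash
python3 - <<'E'
from h import *
go((.543,-.341,.27,80),(.543,-.341,.145,80))
E
```

```text
t 11.12 tcp [ 0.4991 -0.1056  0.2798] yaw 79.2 tilt 0.11 open 0.146 F [ 1.2 -0.7 -2.3] gf 62.0
  row [-0.5576, 0.2178, 0.0245, -0.0043] mm 240 rows 5.7
  row [-0.5576, 0.2178, 0.337, -0.0043] mm 275 rows 6.6
```

Call:
{"method": "drive_tool", "body": {
  "plan": [
    [[-0.558, 0.218, 0, -0.004], [-0.558, 0.218, 0, -0.004], [-0.558, 0.218, 0, -0.004], [-0.558, 0.218, 0, -0.004], [-0.558, 0.218, 0, -0.004], [-0.558, 0.218, 0, -0.004], [-0.558, 0.218, 0.1, -0.004], [-0.558, 0.218, 0.2, -0.004], [-0.558, 0.218, 0.28, -0.004], [-0.558, 0.218, 0.337, -0.004], [-0.558, 0.218, 0.337, -0.004], [-0.558, 0.218, 0.337, -0.004]]
  ]
}}

```text
time_s: 12.12
eef_pos: [0.5442, -0.3347, 0.144]
eef_rot: [-0.002, 0.765, 0.645, 0.0]
wrist_force: [0.3, 0.0, -0.9]
opening: 0.151
grasp_force: 62.0
```

```bash
python3 - <<'E'
from h import *
u=np.array([.174,.985]); fr=np.array([.555,-.272])
W=[]
for a in (50,40,30,20,10,0):
    r=np.radians(a); q=fr-u*(.150*np.cos(r)-.034*np.sin(r)); W.append((*q,.150*np.sin(r)+.034*np.cos(r)-.016,80))
go(*W)
E
```

```text
t 12.12 tcp [ 0.5442 -0.3347  0.144 ] yaw 80.3 tilt 0.19 open 0.151 F [ 0.3  0.  -0.9] gf 62.0
  row [-0.017, -0.0009, 0.0582, 0.0015] mm 24 rows 0.6
  row [-0.0737, -0.0012, 0.0939, 0.0015] mm 48 rows 1.1
  row [-0.1233, -0.0014, 0.139, 0.0015] mm 74 rows 1.8
  row [-0.1644, -0.0016, 0.192, 0.0015] mm 101 rows 2.4
  row [-0.1956, -0.0018, 0.2513, 0.0015] mm 127 rows 3.1
  row [-0.2161, -0.0019, 0.3151, 0.0015] mm 153 rows 3.7
```

Call:
{"method": "drive_tool", "body": {
  "plan": [
    [[-0.017, 0, 0.03, 0], [-0.017, 0, 0.058, 0], [-0.045, 0, 0.076, 0], [-0.074, 0, 0.094, 0], [-0.099, 0, 0.116, 0], [-0.123, 0, 0.139, 0], [-0.144, 0, 0.165, 0], [-0.164, 0, 0.192, 0], [-0.182, 0, 0.222, 0], [-0.196, 0, 0.251, 0], [-0.208, 0, 0.28, 0], [-0.214, 0, 0.3, 0]]
  ]
}}

```text
time_s: 13.12
eef_pos: [0.5307, -0.4212, 0.025]
eef_rot: [0.001, 0.765, 0.644, 0.0]
wrist_force: [0.4, -2.9, 3.0]
opening: 0.153
grasp_force: 58.6
```

```bash
cat > tray.py <<'E'
from h import *
np.set_printoptions(precision=4,suppress=True)
go()
for n in("top","side"):
    p,d,K,R,t=cam(n); C=cloud(d,K,R,t)
    m=(abs(C[...,0]-.55)<.13)&(C[...,1]<-.22)&(C[...,1]>-.42)&(p.min(2)>140)&(C[...,2]<.02)
    k,l,s,c=cv2.connectedComponentsWithStats(m.astype(np.uint8)); i=1+np.argmax(s[1:,4])
    uv=np.argwhere(l==i)[:,::-1]; X=np.array([ray(K,R,t,u,v,.007) for u,v in uv])
    P=C[l==i]; q=np.median(P,0); P=P[abs(P[:,2]-q[2])<.02]; A=np.c_[P[:,:2],np.ones(len(P))]
    print(n,"floor",s[i,4],cv2.minAreaRect(X[:,:2].astype(np.float32)),"plane",np.linalg.lstsq(A-[*P[:,:2].mean(0),0],P[:,2],rcond=None)[0])
E
python3 tray.py
```

```text
t 13.12 tcp [ 0.5307 -0.4212  0.025 ] yaw 80.2 tilt 0.10 open 0.153 F [ 0.4 -2.9  3. ] gf 58.6
top floor 1642 ((0.5457533597946167, -0.33075228333473206), (0.11184597760438919, 0.18965980410575867), 80.09098052978516) plane [ 0.0015 -0.0013  0.0074]
side floor 1409 ((0.5493385791778564, -0.31284040212631226), (0.2031678557395935, 0.25858208537101746), 89.97431945800781) plane [ 0.     -0.0022  0.0001]
```

The tray is flat on the mat at (0.546, −0.331), yaw 80°. I release it and start gathering.

Call:
{"method": "drive_tool", "body": {
  "plan": [
    [[0, 0, 0, 0], [0, 0, 0, 0], [0, 0, 0, 0], [0, 0, -0.08, 0], [0, 0, -0.16, 0], [0, 0, -0.24, 0], [0, 0, -0.24, 0]]
  ],
  "jaw": 0.25
}}

```text
time_s: 13.8
eef_pos: [0.5337, -0.4227, 0.1294]
eef_rot: [0.006, 0.764, 0.645, 0.0]
wrist_force: [1.0, -1.6, 1.7]
opening: 0.749
grasp_force: 0.0
```

```bash
cat > balls.py <<'E'
from h import *
def look():
    A=cam("top");B=cam("side"); T=blobs("top",*A,(.5187,-.0764,.135)); S=blobs("side",*B,(.5187,-.0764,.135))
    for b in T:
        q=min(S,key=lambda s:np.hypot(*(s[2]-b[2])[:2]),default=None)
        print("ball top",b[1],b[2].round(4),"tri",tri([A[2:],B[2:]],[b[0],q[0]]).round(4) if q is not None and np.hypot(*(q[2]-b[2])[:2])<.02 else None)
u=np.array([.174,.985]);v=np.array([-.985,.174]);c=np.array([.546,-.331])
def slot(x,y,z): q=c+u*x/1e3+v*y/1e3; return (q[0],q[1],z,80)
E
python3 - <<'E'
from balls import *
look(); go((.513,-.1615,.09,80),(.513,-.1615,.024,80))
E
```

```text
ball top 58 [ 0.6176 -0.1074  0.036 ] tri [ 0.6184 -0.1075  0.0343]
ball top 55 [0.5754 0.0023 0.036 ] tri [0.5764 0.0024 0.034 ]
ball top 61 [ 0.512  -0.1614  0.036 ] tri [ 0.513  -0.1616  0.0332]
ball top 61 [ 0.455 -0.014  0.036] tri [ 0.4557 -0.0139  0.0349]
ball top 60 [ 0.4319 -0.1014  0.036 ] tri [ 0.433  -0.1015  0.0332]
t 13.90 tcp [ 0.5315 -0.4205  0.1235] yaw 80.3 tilt 0.22 open 0.755 F [ 0.2 -0.1 -0.4] gf 0.0
  row [0.6305, -0.1543, 0.0838, 0.0018] mm 262 rows 6.3
  row [0.6305, -0.1543, 0.2488, 0.0018] mm 278 rows 6.7
```

Call:
{"method": "drive_tool", "body": {
  "plan": [
    [[0.63, -0.154, 0.08, 0.002], [0.63, -0.154, 0.08, 0.002], [0.63, -0.154, 0.08, 0.002], [0.63, -0.154, 0.08, 0.002], [0.63, -0.154, 0.08, 0.002], [0.63, -0.154, 0.08, 0.002], [0.63, -0.154, 0.08, 0.002], [0.63, -0.154, 0.15, 0.002], [0.63, -0.154, 0.21, 0.002], [0.63, -0.154, 0.249, 0.002], [0.63, -0.154, 0.249, 0.002], [0.63, -0.154, 0.249, 0.002]]
  ]
}}

```text
time_s: 14.9
eef_pos: [0.5107, -0.1604, 0.02]
eef_rot: [-0.002, 0.766, 0.642, -0.001]
wrist_force: [0.2, 0.4, 0.7]
opening: 0.745
grasp_force: 0.0
```

Call:
{"method": "drive_tool", "body": {
  "plan": [
    [[0, 0, 0, 0], [0, 0, 0, 0], [0, 0, 0, 0], [0, 0, 0, 0], [0, 0, 0, 0], [0, 0, -0.08, 0], [0, 0, -0.16, 0], [0, 0, -0.18, 0], [0, 0, -0.18, 0], [0, 0, -0.18, 0]]
  ],
  "jaw": 1
}}

```text
time_s: 15.73
eef_pos: [0.5123, -0.1612, 0.0939]
eef_rot: [0.001, 0.766, 0.642, 0.0]
wrist_force: [0.4, 0.8, -0.6]
opening: 0.412
grasp_force: 60.0
```

```bash
python3 - <<'E'
from balls import *
go(slot(22,53,.09),slot(22,53,.023))
E
```

```text
t 15.73 tcp [ 0.5123 -0.1612  0.0939] yaw 79.9 tilt 0.06 open 0.412 F [ 0.4  0.8 -0.6] gf 60.0
  row [-0.3483, 0.0246, 0.0096, -0.0004] mm 140 rows 3.4
  row [-0.3483, 0.0246, 0.1771, -0.0004] mm 157 rows 3.8
```

```bash
python3 - <<'E'
from balls import *
B=[(.4557,-.0138),(.433,-.1015),(.618,-.1075),(.576,.0025)]
S=[(22,-53),(-28,-53),(-28,53),(-3,0)]
prev=slot(22,53,0)[:2]
a=np.radians(80); A=np.array([[np.cos(a),np.sin(a)],[np.sin(a),-np.cos(a)]])
for b,s in zip(B,S):
    q=slot(*s,0)[:2]
    print(b,"to ball",(A@(np.array(b)-prev)/.4).round(3),"rows",np.linalg.norm(np.array(b)-prev)/.0417,"to slot",(A@(np.array(q)-b)/.4).round(3),"rows",np.linalg.norm(np.array(b)-q)/.0417); prev=q
E
```

```text
(0.4557, -0.0138) to ball [ 0.687 -0.228] rows 6.939113558141378 to slot [-0.687  0.493] rows 8.107045404743836
(0.433, -0.1015) to ball [ 0.461 -0.51 ] rows 6.597284255360855 to slot [-0.586  0.51 ] rows 7.45427072381949
(0.618, -0.1075) to ball [ 0.652 -0.052] rows 6.2702193615697315 to slot [-0.651 -0.213] rows 6.574250499096885
(0.576, 0.0025) to ball [0.904 0.062] rows 8.692390816093537 to slot [-0.842  0.071] rows 8.10159681030991
```

Call:
{"method": "drive_tool", "body": {
  "plan": [
    [[-0.348, 0.025, 0.01, 0], [-0.348, 0.025, 0.01, 0], [-0.348, 0.025, 0.01, 0], [-0.348, 0.025, 0.01, 0], [-0.348, 0.025, 0.06, 0], [-0.348, 0.025, 0.12, 0], [-0.348, 0.025, 0.16, 0], [-0.348, 0.025, 0.18, 0], [-0.348, 0.025, 0.18, 0], [-0.348, 0.025, 0.18, 0]]
  ]
}}

```text
time_s: 16.57
eef_pos: [0.4967, -0.2988, 0.02]
eef_rot: [-0.002, 0.766, 0.642, -0.0]
wrist_force: [0.2, -0.4, -0.4]
opening: 0.413
grasp_force: 64.1
```

Call:
{"method": "drive_tool", "body": {
  "plan": [
    [[0, 0, 0, 0], [0, 0, 0, 0], [0, 0, 0, 0], [0, 0, -0.04, 0], [0, 0, -0.1, 0], [0, 0, -0.17, 0], [0, 0, -0.17, 0], [0, 0, -0.17, 0]]
  ],
  "jaw": 0.42
}}

```text
time_s: 17.23
eef_pos: [0.4992, -0.3011, 0.0921]
eef_rot: [0.003, 0.766, 0.642, 0.0]
wrist_force: [-0.6, 0.3, 0.1]
opening: 0.589
grasp_force: 0.0
```

```bash
python3 - <<'E'
from balls import *
look(); go((.4557,-.0138,.09,80))
p,d,K,R,t=cam("side"); save(cv2.resize(p[100:260,240:440],None,fx=3.5,fy=3.5),"side5.png")
E
```

```text
ball top 58 [ 0.6176 -0.1074  0.036 ] tri [ 0.6184 -0.1075  0.0343]
ball top 54 [0.5756 0.0025 0.036 ] tri [0.5765 0.0026 0.0337]
ball top 91 [ 0.4642 -0.2453  0.036 ] tri None
ball top 61 [ 0.455 -0.014  0.036] tri [ 0.4557 -0.0139  0.0344]
ball top 62 [ 0.4322 -0.1016  0.036 ] tri [ 0.4331 -0.1018  0.0322]
t 17.33 tcp [ 0.4975 -0.2997  0.0894] yaw 79.9 tilt 0.02 open 0.582 F [-0.8  0.4 -0.3] gf 0.0
  row [0.6854, -0.2277, -0.0015, -0.0003] mm 289 rows 6.9
```

View pics/side5.png

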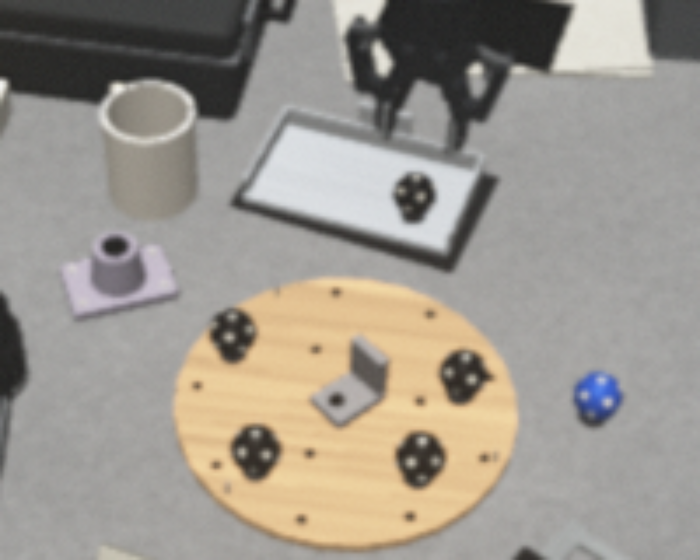

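The ball stands upright in the tray, at crop (414,197). Next is ball (0.456, −0.014).

Call:
{"method": "drive_tool", "body": {
  "plan": [
    [[0.686, -0.228, 0, 0], [0.686, -0.228, 0, 0], [0.686, -0.228, 0, 0], [0.686, -0.228, 0, 0], [0.686, -0.228, 0, 0], [0.686, -0.228, 0, 0], [0.686, -0.228, 0, 0], [0.686, -0.228, 0.03, 0], [0.686, -0.228, 0.1, 0], [0.686, -0.228, 0.17, 0], [0.686, -0.228, 0.17, 0], [0.686, -0.228, 0.17, 0]]
  ],
  "jaw": 0.25
}}

```text
time_s: 18.38
eef_pos: [0.4535, -0.0131, 0.0199]
eef_rot: [-0.003, 0.766, 0.642, -0.002]
wrist_force: [-0.4, -0.3, 0.1]
opening: 0.749
grasp_force: 0.0
```

Call:
{"method": "drive_tool", "body": {
  "plan": [
    [[0, 0, 0, 0], [0, 0, 0, 0], [0, 0, 0, 0], [0, 0, 0, 0], [0, 0, 0, 0], [0, 0, -0.08, 0], [0, 0, -0.16, 0], [0, 0, -0.17, 0], [0, 0, -0.17, 0]]
  ],
  "jaw": 1
}}

```text
time_s: 19.13
eef_pos: [0.4585, -0.0147, 0.0928]
eef_rot: [0.003, 0.766, 0.642, 0.002]
wrist_force: [0.1, 0.1, 0.0]
opening: 0.405
grasp_force: 60.0
```

```bash
python3 - <<'E'
from balls import *
go(slot(22,-53,.09),slot(22,-53,.021))
E
```

```text
t 19.13 tcp [ 0.4585 -0.0147  0.0928] yaw 79.9 tilt 0.41 open 0.405 F [0.1 0.1 0. ] gf 60.0
  row [-0.6851, 0.4864, 0.007, -0.0004] mm 336 rows 8.1
  row [-0.6851, 0.4864, 0.1795, -0.0004] mm 344 rows 8.2
```

Call:
{"method": "drive_tool", "body": {
  "plan": [
    [[-0.687, 0.491, 0, 0], [-0.687, 0.491, 0, 0], [-0.687, 0.491, 0, 0], [-0.687, 0.491, 0, 0], [-0.687, 0.491, 0, 0], [-0.687, 0.491, 0, 0], [-0.687, 0.491, 0, 0], [-0.687, 0.491, 0, 0], [-0.687, 0.491, 0.07, 0], [-0.687, 0.491, 0.13, 0], [-0.687, 0.491, 0.172, 0], [-0.687, 0.491, 0.172, 0]]
  ]
}}

```text
time_s: 20.13
eef_pos: [0.5994, -0.3184, 0.0173]
eef_rot: [-0.002, 0.767, 0.642, -0.001]
wrist_force: [-0.2, 0.1, -1.0]
opening: 0.417
grasp_force: 66.6
```

Call:
{"method": "drive_tool", "body": {
  "plan": [
    [[0, 0, 0, 0], [0, 0, 0, 0], [0, 0, 0, 0], [0, 0, 0, 0], [0, 0, -0.04, 0], [0, 0, -0.1, 0], [0, 0, -0.17, 0], [0, 0, -0.17, 0], [0, 0, -0.17, 0]]
  ],
  "jaw": 0.42
}}

```text
time_s: 20.88
eef_pos: [0.6031, -0.3201, 0.0932]
eef_rot: [0.003, 0.766, 0.642, 0.001]
wrist_force: [-0.5, 0.2, -0.7]
opening: 0.58
grasp_force: 0.0
```

Call:
{"method": "drive_tool", "body": {
  "plan": [
    [[0.461, -0.51, 0, 0], [0.461, -0.51, 0, 0], [0.461, -0.51, 0, 0], [0.461, -0.51, 0, 0], [0.461, -0.51, 0, 0], [0.461, -0.51, 0, 0], [0.461, -0.51, 0, 0], [0.461, -0.51, 0.03, 0], [0.461, -0.51, 0.1, 0], [0.461, -0.51, 0.17, 0], [0.461, -0.51, 0.17, 0], [0.461, -0.51, 0.17, 0]]
  ],
  "jaw": 0.25
}}

```text
time_s: 21.88
eef_pos: [0.4308, -0.1005, 0.0198]
eef_rot: [-0.002, 0.766, 0.642, -0.001]
wrist_force: [0.1, 0.3, 0.4]
opening: 0.752
grasp_force: 0.0
```

```bash
python3 - <<'E'
from balls import *
look(); go((.433,-.1015,.022,80))
E
```

```text
ball top 58 [ 0.6176 -0.1074  0.036 ] tri [ 0.6184 -0.1075  0.0343]
ball top 55 [0.5754 0.0023 0.036 ] tri [0.5765 0.0024 0.0337]
t 21.98 tcp [ 0.4332 -0.1019  0.0219] yaw 79.9 tilt 0.05 open 0.746 F [ 0.9 -0.2  1. ] gf 0.0
  row [0.0008, -0.0006, -0.0002, -0.0004] mm 0 rows 0.0
```

Call:
{"method": "drive_tool", "body": {
  "plan": [
    [[0, 0, 0, 0], [0, 0, 0, 0], [0, 0, 0, 0], [0, 0, 0, 0], [0, 0, 0, 0], [0, 0, -0.08, 0], [0, 0, -0.16, 0], [0, 0, -0.17, 0], [0, 0, -0.17, 0]]
  ],
  "jaw": 1
}}

```text
time_s: 22.73
eef_pos: [0.4349, -0.1027, 0.0918]
eef_rot: [0.003, 0.766, 0.642, 0.001]
wrist_force: [0.4, -0.7, -0.6]
opening: 0.412
grasp_force: 59.9
```

Call:
{"method": "drive_tool", "body": {
  "plan": [
    [[-0.586, 0.51, 0, 0], [-0.586, 0.51, 0, 0], [-0.586, 0.51, 0, 0], [-0.586, 0.51, 0, 0], [-0.586, 0.51, 0, 0], [-0.586, 0.51, 0, 0], [-0.586, 0.51, 0, 0], [-0.586, 0.51, 0, 0], [-0.586, 0.51, 0.07, 0], [-0.586, 0.51, 0.13, 0], [-0.586, 0.51, 0.17, 0], [-0.586, 0.51, 0.17, 0]]
  ]
}}

```text
time_s: 23.73
eef_pos: [0.5905, -0.3668, 0.0172]
eef_rot: [-0.003, 0.767, 0.642, -0.001]
wrist_force: [0.5, -0.7, -0.6]
opening: 0.409
grasp_force: 65.9
```

Call:
{"method": "drive_tool", "body": {
  "plan": [
    [[0, 0, 0, 0], [0, 0, 0, 0], [0, 0, 0, 0], [0, 0, 0, 0], [0, 0, -0.04, 0], [0, 0, -0.1, 0], [0, 0, -0.17, 0], [0, 0, -0.17, 0], [0, 0, -0.17, 0]]
  ],
  "jaw": 0.42
}}

```text
time_s: 24.48
eef_pos: [0.5943, -0.3695, 0.0933]
eef_rot: [0.003, 0.766, 0.642, 0.0]
wrist_force: [-0.1, -0.2, 0.5]
opening: 0.577
grasp_force: 0.0
```

Call:
{"method": "drive_tool", "body": {
  "plan": [
    [[0.652, -0.052, 0, 0], [0.652, -0.052, 0, 0], [0.652, -0.052, 0, 0], [0.652, -0.052, 0, 0], [0.652, -0.052, 0, 0], [0.652, -0.052, 0, 0], [0.652, -0.052, 0, 0], [0.652, -0.052, 0.03, 0], [0.652, -0.052, 0.1, 0], [0.652, -0.052, 0.17, 0], [0.652, -0.052, 0.17, 0], [0.652, -0.052, 0.17, 0]]
  ],
  "jaw": 0.25
}}

```text
time_s: 25.48
eef_pos: [0.6154, -0.1081, 0.0185]
eef_rot: [-0.002, 0.767, 0.642, -0.001]
wrist_force: [-0.5, 0.0, -0.0]
opening: 0.753
grasp_force: 0.0
```

```bash
python3 - <<'E'
from balls import *
look(); go((.618,-.1075,.022,80))
E
```

```text
ball top 68 [ 0.5992 -0.1035  0.036 ] tri None
ball top 52 [0.5758 0.003  0.036 ] tri [0.5765 0.003  0.0347]
t 25.58 tcp [ 0.6182 -0.1088  0.0218] yaw 79.9 tilt 0.07 open 0.748 F [-0.1  0.3  1.2] gf 0.0
  row [0.0032, -0.0011, -0.0005, -0.0007] mm 1 rows 0.0
```

Call:
{"method": "drive_tool", "body": {
  "plan": [
    [[0, 0, 0, 0], [0, 0, 0, 0], [0, 0, 0, 0], [0, 0, 0, 0], [0, 0, 0, 0], [0, 0, -0.08, 0], [0, 0, -0.16, 0], [0, 0, -0.17, 0], [0, 0, -0.17, 0]]
  ],
  "jaw": 1
}}

```text
time_s: 26.33
eef_pos: [0.6202, -0.1085, 0.0929]
eef_rot: [0.003, 0.766, 0.642, 0.002]
wrist_force: [0.5, -0.1, -0.9]
opening: 0.412
grasp_force: 60.0
```

Call:
{"method": "drive_tool", "body": {
  "plan": [
    [[-0.65, -0.213, 0, 0], [-0.65, -0.213, 0, 0], [-0.65, -0.213, 0, 0], [-0.65, -0.213, 0, 0], [-0.65, -0.213, 0, 0], [-0.65, -0.213, 0, 0], [-0.65, -0.213, 0, 0], [-0.65, -0.213, 0.03, 0], [-0.65, -0.213, 0.09, 0], [-0.65, -0.213, 0.14, 0], [-0.65, -0.213, 0.17, 0], [-0.65, -0.213, 0.17, 0]]
  ]
}}

```text
time_s: 27.33
eef_pos: [0.4871, -0.3469, 0.018]
eef_rot: [-0.002, 0.766, 0.642, -0.0]
wrist_force: [-0.3, 0.5, -0.8]
opening: 0.418
grasp_force: 65.0
```

Call:
{"method": "drive_tool", "body": {
  "plan": [
    [[0, 0, 0, 0], [0, 0, 0, 0], [0, 0, 0, 0], [0, 0, 0, 0], [0, 0, -0.04, 0], [0, 0, -0.1, 0], [0, 0, -0.17, 0], [0, 0, -0.17, 0], [0, 0, -0.17, 0]]
  ],
  "jaw": 0.42
}}

```text
time_s: 28.08
eef_pos: [0.4896, -0.3499, 0.0914]
eef_rot: [0.003, 0.766, 0.642, 0.0]
wrist_force: [-1.2, -0.5, -0.3]
opening: 0.584
grasp_force: 0.0
```

Call:
{"method": "drive_tool", "body": {
  "plan": [
    [[0.6, 0.04, 0, 0], [0.6, 0.04, 0, 0], [0.6, 0.04, 0, 0], [0.6, 0.04, 0, 0], [0.6, 0.04, 0, 0], [0.6, 0.04, 0, 0], [0.6, 0.04, 0, 0]]
  ],
  "jaw": 0.25
}}

```text
time_s: 28.67
eef_pos: [0.5456, -0.109, 0.0876]
eef_rot: [-0.002, 0.765, 0.644, 0.0]
wrist_force: [-0.3, -0.1, -0.2]
opening: 0.752
grasp_force: 0.0
```

```bash
python3 - <<'E'
from balls import *
look(); go((.576,.0027,.022,80))
E
```

```text
ball top 54 [0.5756 0.0025 0.036 ] tri [0.5765 0.0026 0.034 ]
t 28.77 tcp [ 0.5455 -0.1136  0.0879] yaw 80.1 tilt 0.09 open 0.745 F [-0.3  0.4  0.5] gf 0.0
  row [0.2996, 0.0252, 0.1648, 0.0006] mm 137 rows 3.3
```

Call:
{"method": "drive_tool", "body": {
  "plan": [
    [[0.303, 0.023, 0, 0], [0.303, 0.023, 0, 0], [0.303, 0.023, 0, 0], [0.303, 0.023, 0, 0], [0.303, 0.023, 0.05, 0], [0.303, 0.023, 0.12, 0], [0.303, 0.023, 0.17, 0], [0.303, 0.023, 0.17, 0], [0.303, 0.023, 0.17, 0]]
  ]
}}

```text
time_s: 29.52
eef_pos: [0.5749, 0.0012, 0.0195]
eef_rot: [-0.001, 0.767, 0.642, -0.001]
wrist_force: [-0.1, -0.4, 0.9]
opening: 0.754
grasp_force: 0.0
```

Call:
{"method": "drive_tool", "body": {
  "plan": [
    [[0, 0, 0, 0], [0, 0, 0, 0], [0, 0, 0, 0], [0, 0, 0, 0], [0, 0, 0, 0], [0, 0, -0.08, 0], [0, 0, -0.16, 0], [0, 0, -0.17, 0], [0, 0, -0.17, 0]]
  ],
  "jaw": 1
}}

```text
time_s: 30.27
eef_pos: [0.5787, 0.0022, 0.0922]
eef_rot: [0.003, 0.766, 0.642, 0.002]
wrist_force: [-0.4, 0.5, -0.8]
opening: 0.409
grasp_force: 60.2
```

Call:
{"method": "drive_tool", "body": {
  "plan": [
    [[-0.4, 0.04, 0, 0], [-0.4, 0.04, 0, 0], [-0.4, 0.04, 0, 0], [-0.4, 0.04, 0, 0], [-0.4, 0.04, 0, 0]]
  ]
}}

```text
time_s: 30.68
eef_pos: [0.5631, -0.1639, 0.088]
eef_rot: [0.001, 0.768, 0.64, -0.001]
wrist_force: [-0.3, -0.1, -0.7]
opening: 0.416
grasp_force: 60.2
```

```bash
python3 - <<'E'
from balls import *
go(slot(-3,0,.09),slot(-3,0,.022))
for n in("top","side"):
    A=cam(n); print(n)
    for b in blobs(n,*A,(.546,-.331,.11),.033):
        q=b[2][:2]-c; print(b[1],"tray mm",(q@u*1e3).round(),(q@v*1e3).round(),"ztop",b[3].round(3))
    if n=="side": save(cv2.resize(A[0][100:220,270:430],None,fx=4,fy=4),"side6.png")
E
```

```text
t 30.68 tcp [ 0.5631 -0.1639  0.088 ] yaw 79.6 tilt 0.13 open 0.416 F [-0.3 -0.1 -0.7] gf 60.2
  row [-0.4261, 0.0332, -0.0049, -0.002] mm 171 rows 4.1
  row [-0.4261, 0.0332, 0.1651, -0.002] mm 183 rows 4.4
top
58 tray mm 20.0 -49.0 ztop 0.43
135 tray mm -29.0 -33.0 ztop 1.526
52 tray mm -89.0 1.0 ztop 0.055
62 tray mm -27.0 56.0 ztop 0.057
53 tray mm 6.0 104.0 ztop 0.011
side
48 tray mm -104.0 -3.0 ztop 0.957
93 tray mm -24.0 54.0 ztop 0.054
72 tray mm 30.0 105.0 ztop 0.007
74 tray mm 92.0 60.0 ztop 0.957
```

View pics/side6.png

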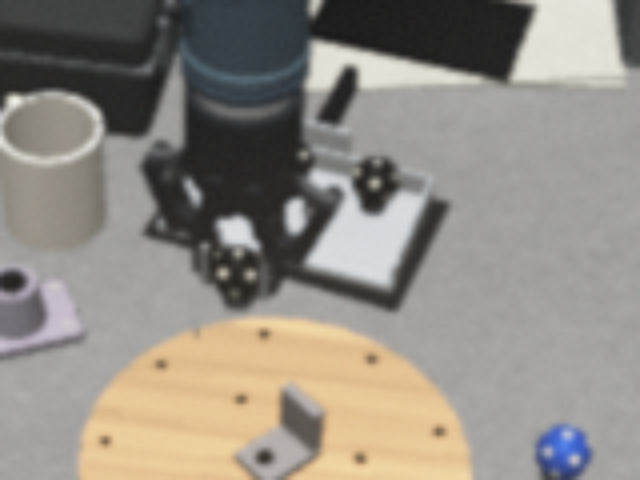

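The side crop shows only the ball at tray (−28,53). The one I placed at (22,53) is gone from its spot, so it was likely knocked. I back off to see clearly.

Call:
{"method": "drive_tool", "body": {
  "plan": [
    [[0.3, -0.4, -0.2, 0], [0.3, -0.4, -0.2, 0], [0.3, -0.4, -0.2, 0], [0.3, -0.4, -0.2, 0], [0.3, -0.4, -0.2, 0], [0.3, -0.4, -0.2, 0], [0.3, -0.4, -0.2, 0]]
  ]
}}

```text
time_s: 31.37
eef_pos: [0.4262, -0.0088, 0.1693]
eef_rot: [0.0, 0.765, 0.644, 0.0]
wrist_force: [1.0, -0.8, -0.0]
opening: 0.414
grasp_force: 60.3
```

```bash
python3 - <<'E'
from balls import *
go()
for n in("top","side"):
    A=cam(n); print(n)
    for b in blobs(n,*A,(.546,-.331,.16),.033):
        q=b[2][:2]-c; print(b[0].round(),b[1],b[2][:2].round(3),"tray mm",(q@u*1e3).round(),(q@v*1e3).round(),"ztop",b[3].round(3))
    if n=="side": save(cv2.resize(A[0][100:260,240:440],None,fx=3.5,fy=3.5),"side7.png")
E
```

```text
t 31.37 tcp [ 0.4262 -0.0088  0.1693] yaw 80.2 tilt 0.07 open 0.414 F [ 1.  -0.8 -0. ] gf 60.3
top
[431. 171.] 120 [ 0.685 -0.415] tray mm -58.0 -151.0 ztop 1.526
[392. 226.] 210 [ 0.498 -0.28 ] tray mm 42.0 56.0 ztop 1.526
[403. 197.] 59 [ 0.598 -0.32 ] tray mm 20.0 -49.0 ztop 0.059
[417. 204.] 136 [ 0.573 -0.365] tray mm -29.0 -33.0 ztop 1.526
[437. 217.] 78 [ 0.528 -0.431] tray mm -102.0 1.0 ztop 0.056
[412. 230.] 66 [ 0.486 -0.347] tray mm -26.0 56.0 ztop 1.526
side
[306. 118.] 225 [ 0.692 -0.441] tray mm -83.0 -163.0 ztop 0.957
[355. 124.] 62 [ 0.53  -0.441] tray mm -111.0 -3.0 ztop 0.053
[333. 141.] 293 [ 0.584 -0.347] tray mm -9.0 -40.0 ztop 0.957
[363. 146.] 79 [ 0.491 -0.344] tray mm -23.0 52.0 ztop 0.054
[331. 164.] 92 [ 0.571 -0.243] tray mm 91.0 -9.0 ztop 0.009
```

View pics/side7.png

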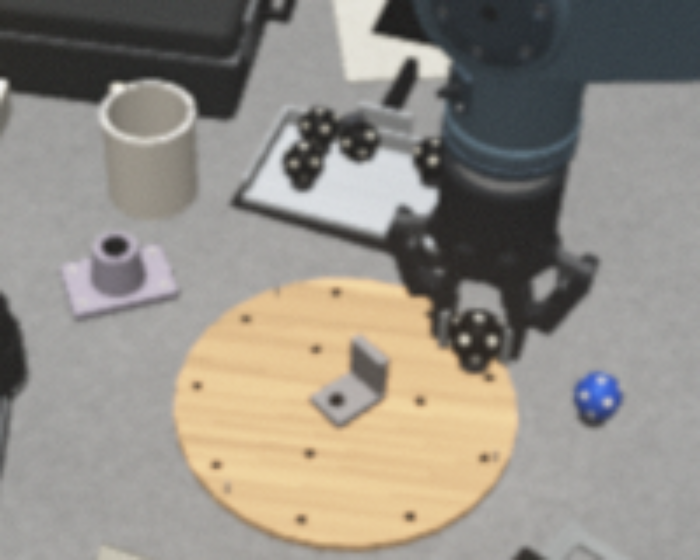

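All four balls are still in the tray: crop (303,165), (318,127), (358,140) and (430,160). The knocked one slid to the back middle. The fifth goes into the free front slot.

```bash
python3 - <<'E'
from balls import *
f=np.load("side0.npz"); q=ray(f["K"],f["R"],f["t"],342.3,140,.033)[:2]-c; print(q@u,q@v)
go(slot(22,38,.09),slot(22,38,.022))
E
```

```text
-0.02374849368567605 -0.014693681309195617
t 31.47 tcp [ 0.4277 -0.011   0.1687] yaw 80.0 tilt 0.04 open 0.410 F [-0.1  0.  -0.4] gf 60.3
  row [-0.6818, 0.3346, 0.1966, 0.0002] mm 314 rows 7.5
  row [-0.6818, 0.3346, 0.3666, 0.0002] mm 337 rows 8.1
```

Call:
{"method": "drive_tool", "body": {
  "plan": [
    [[-0.682, 0.335, 0.19, 0], [-0.682, 0.335, 0.19, 0], [-0.682, 0.335, 0.19, 0], [-0.682, 0.335, 0.19, 0], [-0.682, 0.335, 0.19, 0], [-0.682, 0.335, 0.19, 0], [-0.682, 0.335, 0.19, 0], [-0.682, 0.335, 0.21, 0], [-0.682, 0.335, 0.28, 0], [-0.682, 0.335, 0.33, 0], [-0.682, 0.335, 0.366, 0], [-0.682, 0.335, 0.366, 0]]
  ]
}}

```text
time_s: 32.47
eef_pos: [0.51, -0.304, 0.0182]
eef_rot: [-0.003, 0.767, 0.642, -0.001]
wrist_force: [0.5, -0.5, -0.5]
opening: 0.407
grasp_force: 64.9
```

Call:
{"method": "drive_tool", "body": {
  "plan": [
    [[0, 0, 0, 0], [0, 0, 0, 0], [0, 0, 0, 0], [0, 0, 0, 0], [0, 0, -0.04, 0], [0, 0, -0.1, 0], [0, 0, -0.2, 0], [0, 0, -0.24, 0], [0, 0, -0.24, 0]]
  ],
  "jaw": 0.42
}}

```text
time_s: 33.22
eef_pos: [0.5147, -0.3061, 0.1244]
eef_rot: [0.005, 0.766, 0.642, 0.001]
wrist_force: [0.2, 0.2, 0.6]
opening: 0.581
grasp_force: 0.0
```

```bash
python3 - <<'E'
from balls import *
q=c-u*.097
go((q[0],q[1],.118,80),(q[0],q[1],.02,80))
E
```

```text
t 33.22 tcp [ 0.5147 -0.3061  0.1244] yaw 79.9 tilt 0.59 open 0.581 F [0.2 0.2 0.6] gf 0.0
  row [-0.2902, 0.0881, 0.0161, -0.0003] mm 121 rows 2.9
  row [-0.2902, 0.0881, 0.2611, -0.0003] mm 160 rows 3.8
```

Call:
{"method": "drive_tool", "body": {
  "plan": [
    [[-0.287, 0.083, 0, 0], [-0.287, 0.083, 0, 0], [-0.287, 0.083, 0, 0], [-0.287, 0.083, 0, 0], [-0.287, 0.083, 0, 0]]
  ],
  "jaw": 0.3
}}

```text
time_s: 33.63
eef_pos: [0.5235, -0.4242, 0.1173]
eef_rot: [-0.0, 0.767, 0.641, -0.0]
wrist_force: [0.9, 0.5, 0.4]
opening: 0.702
grasp_force: 0.0
```

```bash
python3 - <<'E'
from balls import *
q=c-u*.097
go((q[0],q[1],.02,80))
for n in("top","side"):
    A=cam(n); print(n)
    for b in blobs(n,*A,(.546,-.331,.11),.033):
        q=b[2][:2]-c; print(b[0].round(),b[1],b[2][:2].round(3),"tray mm",(q@u*1e3).round(),(q@v*1e3).round(),"ztop",b[3].round(3))
    if n=="side": save(cv2.resize(A[0][100:220,270:430],None,fx=4,fy=4),"side8.png")
E
```

```text
t 33.63 tcp [ 0.5235 -0.4242  0.1173] yaw 79.8 tilt 0.05 open 0.702 F [0.9 0.5 0.4] gf 0.0
  row [-0.0032, 0.0148, 0.2431, -0.0012] mm 97 rows 2.3
top
[438. 212.] 423 [ 0.544 -0.435] tray mm -103.0 -17.0 ztop 0.512
[386. 214.] 99 [ 0.539 -0.261] tray mm 67.0 19.0 ztop 0.01
[403. 196.] 56 [ 0.598 -0.32 ] tray mm 20.0 -49.0 ztop 0.058
[417. 204.] 132 [ 0.573 -0.365] tray mm -29.0 -32.0 ztop 0.058
[456. 222.] 236 [ 0.513 -0.496] tray mm -168.0 4.0 ztop 1.526
[399. 223.] 59 [ 0.509 -0.304] tray mm 20.0 41.0 ztop 0.056
[402. 242.] 57 [ 0.445 -0.311] tray mm 2.0 103.0 ztop 0.016
side
[362.  43.] 3380 [ 0.571 -0.95 ] tray mm -605.0 -133.0 ztop 0.957
[354. 125.] 46 [ 0.531 -0.434] tray mm -104.0 -3.0 ztop 0.054
[333. 141.] 292 [ 0.584 -0.347] tray mm -9.0 -40.0 ztop 0.055
[359. 150.] 197 [ 0.5   -0.322] tray mm 0.0 47.0 ztop 0.055
[374. 161.] 71 [ 0.448 -0.283] tray mm 30.0 105.0 ztop 0.007
[341. 167.] 120 [ 0.54  -0.236] tray mm 92.0 22.0 ztop 0.957
```

View pics/side8.png

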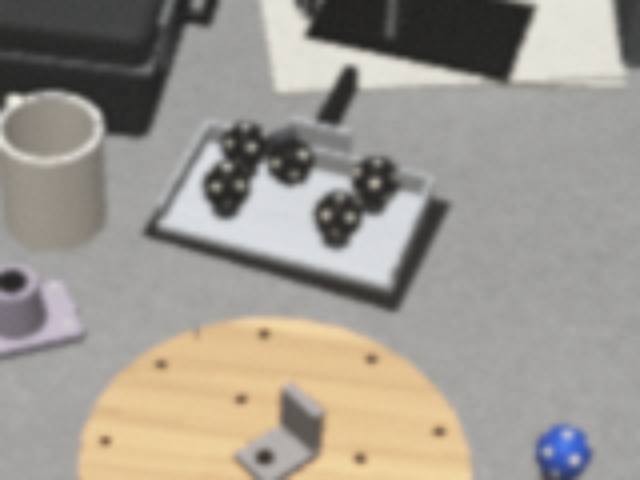

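All five balls stand in the tray. Grasping the handle now.

Call:
{"method": "drive_tool", "body": {
  "plan": [
    [[0, 0.015, 0, 0], [0, 0.015, 0.06, 0], [0, 0.015, 0.14, 0], [0, 0.015, 0.2, 0], [0, 0.015, 0.24, 0], [0, 0.015, 0.24, 0], [0, 0.015, 0.24, 0]]
  ]
}}

```text
time_s: 34.32
eef_pos: [0.5303, -0.4224, 0.022]
eef_rot: [-0.001, 0.766, 0.643, -0.0]
wrist_force: [-0.4, 0.4, 0.1]
opening: 0.694
grasp_force: 0.0
```

Call:
{"method": "drive_tool", "body": {
  "plan": [
    [[0, 0, 0, 0], [0, 0, 0, 0], [0, 0, 0, 0], [0, 0, 0, 0], [0, 0, 0, 0], [0, 0, 0, 0], [0, 0, 0, 0]]
  ],
  "jaw": 1
}}

```text
time_s: 34.9
eef_pos: [0.5308, -0.4244, 0.0243]
eef_rot: [0.001, 0.766, 0.642, -0.0]
wrist_force: [-1.3, 1.3, 5.3]
opening: 0.149
grasp_force: 59.9
```

Call:
{"method": "drive_tool", "body": {
  "plan": [
    [[0, 0, -0.01, 0], [0, 0, -0.03, 0], [0, 0, -0.06, 0], [0, 0, -0.1, 0], [0, 0, -0.15, 0], [0, 0, -0.2, 0], [0, 0, -0.25, 0], [0, 0, -0.3, 0], [0, 0, -0.335, 0], [0, 0, -0.35, 0], [0, 0, -0.35, 0], [0, 0, -0.35, 0]]
  ]
}}

```text
time_s: 35.9
eef_pos: [0.53, -0.4233, 0.162]
eef_rot: [-0.0, 0.766, 0.642, -0.0]
wrist_force: [-0.5, 0.6, -4.3]
opening: 0.149
grasp_force: 58.5
```

```bash
cat > lev.py <<'E'
from h import *
go()
for n in("top","side"):
    p,d,K,R,t=cam(n); C=cloud(d,K,R,t); T,M,o=pose(); x=M[:2,0]; yv=M[:2,1]
    X=(C[...,:2]-T[:2])@x; Y=(C[...,:2]-T[:2])@yv; Z=C[...,2]-T[2]
    m=(X>.05)&(X<.148)&(abs(Y)<.09)&(p.min(2)>110)&(Z>-.06)&(Z<.03)
    P=np.c_[X[m]-.097,Y[m],Z[m]]
    for _ in range(8):
        A=np.c_[P[:,:2],np.ones(len(P))]; s=np.linalg.lstsq(A,P[:,2],rcond=None)[0]; r=P[:,2]-A@s; P=P[abs(r)<max(.005,1.5*r.std())]
    print(n,len(P),"slope",s.round(3),"droop deg",np.degrees(np.arctan(-s[0])).round(1),"max X",(P[:,0].max()+.097).round(3))
E
python3 lev.py; python3 - <<'E'
from h import *
go((.51,-.1,.16,80))
E
```

```text
t 35.90 tcp [ 0.53   -0.4233  0.162 ] yaw 79.9 tilt 0.03 open 0.149 F [-0.5  0.6 -4.3] gf 58.5
top 1098 slope [ 0.003  0.    -0.017] droop deg -0.2 max X 0.148
side 877 slope [-0.002 -0.004 -0.017] droop deg 0.1 max X 0.148
t 36.00 tcp [ 0.5295 -0.4227  0.1606] yaw 79.9 tilt 0.17 open 0.149 F [-0.1 -0.1 -5.3] gf 58.5
  row [0.7859, -0.189, 0.0015, -0.0004] mm 323 rows 7.8
```

Call:
{"method": "drive_tool", "body": {
  "plan": [
    [[0.012, -0.003, 0, 0], [0.036, -0.01, 0, 0], [0.07, -0.02, 0, 0], [0.115, -0.032, 0, 0], [0.165, -0.046, 0, 0], [0.22, -0.061, 0, 0], [0.275, -0.077, 0, 0], [0.33, -0.092, 0, 0], [0.38, -0.106, 0, 0], [0.42, -0.117, 0, 0], [0.45, -0.125, 0, 0], [0.465, -0.13, 0, 0]]
  ]
}}

```text
time_s: 37.0
eef_pos: [0.5113, -0.2293, 0.1623]
eef_rot: [-0.0, 0.766, 0.643, 0.0]
wrist_force: [-0.8, 0.2, -3.1]
opening: 0.155
grasp_force: 58.5
```

Call:
{"method": "drive_tool", "body": {
  "plan": [
    [[0.012, -0.003, 0, 0], [0.036, -0.01, 0, 0], [0.07, -0.02, 0, 0], [0.115, -0.032, 0, 0], [0.165, -0.046, 0, 0], [0.22, -0.061, 0, 0], [0.275, -0.077, 0, 0], [0.33, -0.092, 0, 0], [0.38, -0.106, 0, 0], [0.42, -0.117, 0, 0], [0.45, -0.125, 0, 0], [0.465, -0.13, 0, 0]]
  ]
}}

```text
time_s: 38.0
eef_pos: [0.4925, -0.0374, 0.1625]
eef_rot: [-0.0, 0.766, 0.643, 0.0]
wrist_force: [-0.5, -0.5, -3.8]
opening: 0.153
grasp_force: 58.5
```

```bash
python3 - <<'E'
from h import *
go(cab(-.25,-.018,.16),cab(-.137,-.018,.16))
E
python3 lev.py; python3 look.py
```

```text
t 38.00 tcp [ 0.4925 -0.0374  0.1625] yaw 80.0 tilt 0.03 open 0.153 F [-0.5 -0.5 -3.8] gf 58.5
  row [0.1842, -0.0523, 0.0062, 0.0016] mm 77 rows 1.8
  row [0.4667, -0.0509, 0.0062, 0.0016] mm 188 rows 4.5
t 38.00 tcp [ 0.4925 -0.0374  0.1625] yaw 80.0 tilt 0.03 open 0.153 F [-0.5 -0.5 -3.8] gf 58.5
top 898 slope [ 0.005 -0.003 -0.018] droop deg -0.3 max X 0.148
side 1760 slope [-0.001 -0.    -0.018] droop deg 0.1 max X 0.148
t 38.10 tcp [ 0.4927 -0.0383  0.1625] yaw 80.0 tilt 0.00 open 0.151 F [-0.2  0.1 -5. ] gf 58.5
top panel outer X -0.1 z 0.154
side panel outer X -0.096 z 0.155
```

Call:
{"method": "drive_tool", "body": {
  "plan": [
    [[0.015, -0.01, 0.005, 0.001], [0.04, -0.025, 0.009, 0.001], [0.08, -0.04, 0.009, 0.001], [0.125, -0.05, 0.009, 0.001], [0.175, -0.051, 0.009, 0.001], [0.23, -0.051, 0.009, 0.001], [0.285, -0.051, 0.009, 0.001], [0.335, -0.051, 0.009, 0.001], [0.385, -0.051, 0.009, 0.001], [0.425, -0.051, 0.009, 0.001], [0.452, -0.051, 0.009, 0.001], [0.465, -0.051, 0.009, 0.001]]
  ]
}}

```text
time_s: 39.2
eef_pos: [0.5048, 0.149, 0.1585]
eef_rot: [-0.0, 0.767, 0.642, -0.0]
wrist_force: [0.8, -0.2, -3.8]
opening: 0.145
grasp_force: 58.5
```

Call:
{"method": "drive_tool", "body": {
  "plan": [
    [[0, 0, 0, 0], [0, 0, 0, 0]]
  ]
}}

```text
time_s: 39.37
eef_pos: [0.505, 0.1473, 0.1586]
eef_rot: [-0.0, 0.767, 0.641, -0.0]
wrist_force: [0.3, -0.8, -4.7]
opening: 0.153
grasp_force: 58.5
```

```bash
python3 - <<'E'
from h import *
go(cab(-.137,-.018,.159))
E
python3 look.py
```

```text
t 39.37 tcp [0.505  0.1473 0.1586] yaw 79.8 tilt 0.05 open 0.153 F [ 0.3 -0.8 -4.7] gf 58.5
  row [0.0066, -0.0014, -0.0009, 0.0003] mm 3 rows 0.1
t 39.37 tcp [0.505  0.1473 0.1586] yaw 79.8 tilt 0.05 open 0.153 F [ 0.3 -0.8 -4.7] gf 58.5
top 153 z=aX+bY+c [-0.033 -0.01   0.139] tilt -1.9 X -0.1 -0.01
top panel outer X -0.101 z 0.154
side 1181 z=aX+bY+c [-0.053  0.     0.138] tilt -3.0 X -0.099 -0.021
side panel outer X -0.097 z 0.155
```

Call:
{"method": "drive_tool", "body": {
  "plan": [
    [[0.005, 0, -0.015, 0], [0.007, 0, -0.03, 0], [0.01, 0, -0.05, 0], [0.013, 0, -0.08, 0], [0.025, 0, -0.11, 0], [0.037, 0, -0.136, 0], [0.048, 0, -0.159, 0], [0.063, 0, -0.182, 0], [0.08, 0, -0.206, 0], [0.0965, 0, -0.228, 0]]
  ]
}}

```text
time_s: 40.3
eef_pos: [0.5123, 0.1861, 0.2512]
eef_rot: [0.0, 0.767, 0.641, -0.0]
wrist_force: [0.1, -2.3, -5.1]
opening: 0.152
grasp_force: 58.7
```

Call:
{"method": "drive_tool", "body": {
  "plan": [
    [[0.018, 0, -0.018, 0], [0.038, 0, -0.036, 0], [0.058, 0, -0.052, 0], [0.058, 0, -0.052, 0], [0.058, 0, -0.052, 0], [0.058, 0, -0.052, 0], [0.058, 0, -0.052, 0], [0.058, 0, -0.052, 0], [0.058, 0, -0.052, 0], [0.058, 0, -0.052, 0]]
  ]
}}

```text
time_s: 41.13
eef_pos: [0.5161, 0.2082, 0.2706]
eef_rot: [-0.0, 0.768, 0.641, -0.0]
wrist_force: [-1.0, -1.6, -4.8]
opening: 0.152
grasp_force: 58.5
```

```bash
python3 look.py; python3 - <<'E'
from h import *
p,d,K,R,t=cam("side"); q=cam("top")[0]
save(np.vstack([cv2.resize(p[190:330,200:440],(560,300)),cv2.resize(q[130:280,140:380],(560,300))]),"tip.png")
E
```

```text
t 41.13 tcp [0.5161 0.2082 0.2706] yaw 79.7 tilt 0.03 open 0.152 F [-1.  -1.6 -4.8] gf 58.5
top 102 z=aX+bY+c [-0.19  -0.218  0.208] tilt -10.8 X -0.092 -0.012
top panel outer X -0.1 z 0.155
side 2332 z=aX+bY+c [-1.231 -0.004  0.127] tilt -50.9 X -0.092 -0.017
side panel outer X -0.096 z 0.154
```

View pics/tip.png

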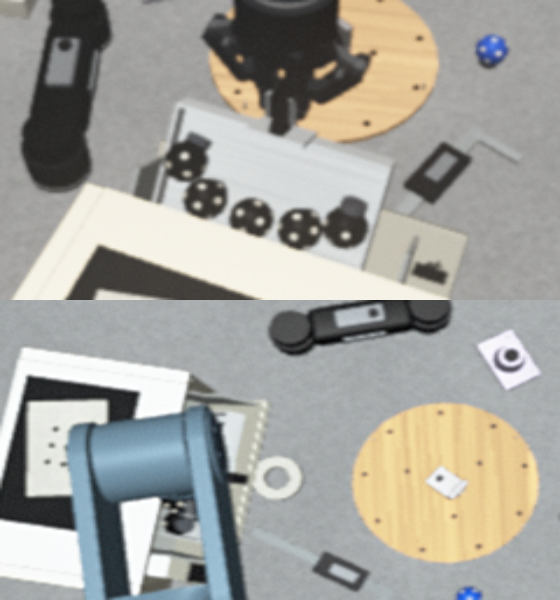

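The tray is at 51° with all five balls lined up at its front, held only by the lintel. I pull the tray back slowly so they drop into the bin.

Call:
{"method": "drive_tool", "body": {
  "plan": [
    [[-0.02, 0, 0, 0], [-0.04, 0, 0, 0], [-0.06, 0, 0, 0], [-0.08, 0, 0, 0], [-0.1, 0, 0, 0], [-0.115, 0, 0, 0], [-0.115, 0, 0, 0], [-0.115, 0, 0, 0], [-0.115, 0, 0, 0], [-0.115, 0, 0, 0], [-0.115, 0, 0, 0], [-0.115, 0, 0, 0]]
  ]
}}

```text
time_s: 42.33
eef_pos: [0.5081, 0.1635, 0.2708]
eef_rot: [-0.0, 0.767, 0.641, -0.0]
wrist_force: [0.1, -0.1, -2.1]
opening: 0.15
grasp_force: 59.1
```

```bash
cat > cnt.py <<'E'
from h import *
go()
for n in("side","top"):
    p,d,K,R,t=cam(n); C=cloud(d,K,R,t); X=(C[...,:2]-f_)@n_; Y=(C[...,:2]-f_)@y_; z=C[...,2]
    m=(X>-.25)&(X<.1)&(Y>-.16)&(Y<.13)&(p.max(2)<75)&(z<.4)
    k,l,s,c=cv2.connectedComponentsWithStats(m.astype(np.uint8))
    print(n,[(c[i].round().tolist(),int(s[i,4]),np.r_[np.median(X[l==i]),np.median(Y[l==i]),np.median(z[l==i])].round(3).tolist()) for i in range(1,k) if s[i,4]>30])
E
python3 cnt.py; python3 look.py
```

```text
t 42.33 tcp [0.5081 0.1635 0.2708] yaw 79.8 tilt 0.01 open 0.150 F [ 0.1 -0.1 -2.1] gf 59.1
side [([330.0, 204.0], 1357, [-0.113, -0.018, 0.347]), ([384.0, 274.0], 191, [-0.214, 0.095, 0.014]), ([294.0, 334.0], 1581, [0.074, -0.015, 0.19]), ([382.0, 316.0], 35, [-0.053, 0.123, 0.119])]
top [([186.0, 212.0], 574, [0.075, -0.009, 0.19]), ([226.0, 186.0], 75, [0.001, -0.122, 0.069]), ([215.0, 242.0], 34, [-0.001, 0.064, 0.075]), ([282.0, 264.0], 49, [-0.217, 0.096, 0.014]), ([225.0, 264.0], 34, [-0.056, 0.123, 0.12])]
t 42.43 tcp [0.5081 0.1634 0.2708] yaw 79.8 tilt 0.01 open 0.148 F [-0.8  0.2 -0.9] gf 59.1
top 95 z=aX+bY+c [-1.219e+00 -1.000e-03  7.300e-02] tilt -50.6 X -0.135 -0.061
top panel outer X -0.101 z 0.154
side 3561 z=aX+bY+c [-1.222 -0.007  0.072] tilt -50.7 X -0.137 -0.061
side panel outer X -0.096 z 0.154
```

The wrist now carries only the empty tray, so the load fell into the bin. I return to the mat to level the tray (without releasing it) and check the bin on the way.

Call:
{"method": "drive_tool", "body": {
  "plan": [
    [[-0.05, 0, -0.03, 0], [-0.12, 0, -0.04, 0], [-0.2, 0, -0.04, 0], [-0.3, 0.02, -0.03, 0], [-0.4, 0.04, -0.03, 0], [-0.5, 0.06, -0.03, 0], [-0.6, 0.1, -0.03, 0], [-0.65, 0.1, -0.026, 0], [-0.65, 0.1, -0.026, 0]]
  ]
}}

```text
time_s: 43.28
eef_pos: [0.5009, -0.1042, 0.281]
eef_rot: [0.0, 0.769, 0.639, -0.001]
wrist_force: [-0.4, -0.1, -2.1]
opening: 0.151
grasp_force: 59.1
```

```bash
python3 cnt.py; python3 - <<'E'
from h import *
go((.543,-.341,.27,80),(.543,-.341,.145,80))
q=cam("top")[0]; p=cam("side")[0]
save(np.vstack([cv2.resize(p[220:360,200:440],(560,290)),cv2.resize(q[150:285,150:300],(560,300))]),"bin.png")
E
```

```text
t 43.28 tcp [ 0.5009 -0.1042  0.281 ] yaw 79.5 tilt 0.10 open 0.151 F [-0.4 -0.1 -2.1] gf 59.1
side [([385.0, 274.0], 206, [-0.215, 0.095, 0.013]), ([294.0, 334.0], 1608, [0.074, -0.014, 0.19]), ([382.0, 316.0], 36, [-0.054, 0.124, 0.12])]
top [([186.0, 211.0], 621, [0.073, -0.026, 0.19]), ([226.0, 186.0], 76, [0.001, -0.121, 0.069]), ([223.0, 200.0], 65, [0.001, -0.073, 0.074]), ([220.0, 214.0], 63, [0.0, -0.029, 0.07]), ([217.0, 228.0], 64, [-0.001, 0.018, 0.073]), ([212.0, 242.0], 61, [0.007, 0.065, 0.076]), ([281.0, 263.0], 53, [-0.214, 0.094, 0.013]), ([225.0, 264.0], 34, [-0.055, 0.123, 0.12])]
t 43.38 tcp [ 0.501  -0.1004  0.2811] yaw 79.6 tilt 0.05 open 0.151 F [-0.1 -0.1 -2.2] gf 59.1
  row [-0.5728, 0.2116, 0.0277, -0.0021] mm 245 rows 5.9
  row [-0.5728, 0.2116, 0.3402, -0.0021] mm 280 rows 6.7
```

View pics/bin.png

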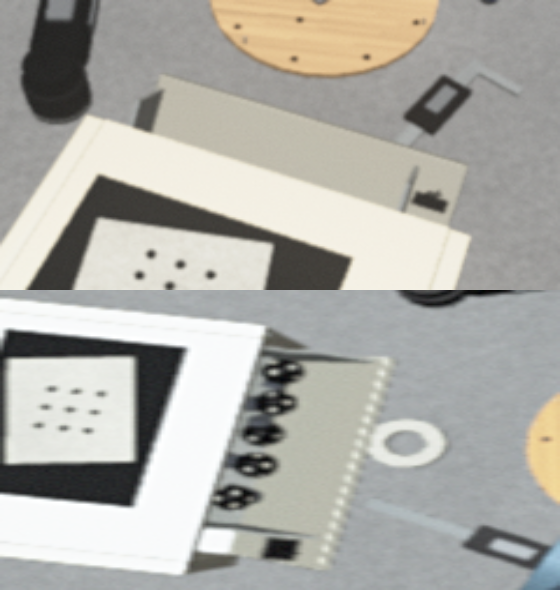

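All five balls lie in the bin: a row at the lower crop, (284,372) down to (236,497). Now I level the tray on the mat.

Call:
{"method": "drive_tool", "body": {
  "plan": [
    [[-0.57, 0.212, 0, -0.002], [-0.57, 0.212, 0, -0.002], [-0.57, 0.212, 0, -0.002], [-0.57, 0.212, 0, -0.002], [-0.57, 0.212, 0, -0.002], [-0.57, 0.212, 0, -0.002], [-0.57, 0.212, 0.1, -0.002], [-0.57, 0.212, 0.2, -0.002], [-0.57, 0.212, 0.28, -0.002], [-0.57, 0.212, 0.34, -0.002], [-0.57, 0.212, 0.34, -0.002], [-0.57, 0.212, 0.34, -0.002]]
  ]
}}

```text
time_s: 44.48
eef_pos: [0.5441, -0.3372, 0.1441]
eef_rot: [-0.002, 0.765, 0.644, -0.0]
wrist_force: [-0.5, 0.3, 0.4]
opening: 0.152
grasp_force: 59.2
```

```bash
python3 - <<'E'
from h import *
go((.543,-.341,.145,80),(.528,-.4197,.022,80))
E
```

```text
t 44.48 tcp [ 0.5441 -0.3372  0.1441] yaw 80.2 tilt 0.20 open 0.152 F [-0.5  0.3  0.4] gf 59.2
  row [-0.0099, -0.0011, -0.0021, 0.0013] mm 4 rows 0.1
  row [-0.2101, -0.0046, 0.3054, 0.0013] mm 148 rows 3.6
```

Now level it on the mat, then lift straight off again.

Call:
{"method": "drive_tool", "body": {
  "plan": [
    [[-0.017, 0, 0.03, 0], [-0.017, 0, 0.058, 0], [-0.045, 0, 0.076, 0], [-0.074, 0, 0.094, 0], [-0.099, 0, 0.116, 0], [-0.123, 0, 0.139, 0], [-0.144, 0, 0.165, 0], [-0.164, 0, 0.192, 0], [-0.182, 0, 0.222, 0], [-0.196, 0, 0.251, 0], [-0.206, 0, 0.28, 0], [-0.21, 0, 0.3, 0]]
  ]
}}

```text
time_s: 45.48
eef_pos: [0.5301, -0.4244, 0.0261]
eef_rot: [0.002, 0.766, 0.643, -0.0]
wrist_force: [-8.0, -7.1, 27.4]
opening: 0.149
grasp_force: 63.2
```

Call:
{"method": "drive_tool", "body": {
  "plan": [
    [[0, 0, 0.003, 0], [0, 0, 0.003, 0], [0, 0, -0.06, 0], [0, 0, -0.14, 0], [0, 0, -0.22, 0], [0, 0, -0.3, 0], [0, 0, -0.32, 0], [0, 0, -0.32, 0], [0, 0, -0.32, 0]]
  ]
}}

```text
time_s: 46.23
eef_pos: [0.5293, -0.4211, 0.1518]
eef_rot: [-0.001, 0.765, 0.644, -0.0]
wrist_force: [0.1, -0.1, -3.1]
opening: 0.148
grasp_force: 59.6
```

```bash
python3 lev.py; python3 - <<'E'
from h import *
go((.51,-.1,.16,80))
E
```

```text
t 46.23 tcp [ 0.5293 -0.4211  0.1518] yaw 80.1 tilt 0.10 open 0.148 F [ 0.1 -0.1 -3.1] gf 59.6
top 1461 slope [ 0.056 -0.001 -0.014] droop deg -3.2 max X 0.145
side 1239 slope [ 0.05  -0.003 -0.015] droop deg -2.9 max X 0.148
t 46.33 tcp [ 0.5285 -0.4204  0.1499] yaw 80.1 tilt 0.30 open 0.149 F [-0.1  0.1 -3.3] gf 59.6
  row [0.7812, -0.1828, -0.0253, 0.0007] mm 321 rows 7.7
```

```bash
python3 - <<'E'
from h import *
go(cab(-.31,0,.15),cab(-.31,0,.115))
E
```

```text
t 46.33 tcp [ 0.5285 -0.4204  0.1499] yaw 80.1 tilt 0.30 open 0.149 F [-0.1  0.1 -3.3] gf 59.6
  row [0.9625, -0.3509, -0.0003, 0.0024] mm 410 rows 9.8
  row [0.9625, -0.3509, 0.0872, 0.0024] mm 411 rows 9.9
```

Call:
{"method": "drive_tool", "body": {
  "plan": [
    [[0.962, -0.35, 0, 0.002], [0.962, -0.35, 0, 0.002], [0.962, -0.35, 0, 0.002], [0.962, -0.35, 0, 0.002], [0.962, -0.35, 0, 0.002], [0.962, -0.35, 0, 0.002], [0.962, -0.35, 0, 0.002], [0.962, -0.35, 0, 0.002], [0.962, -0.35, 0, 0.002], [0.962, -0.35, 0.04, 0.002], [0.962, -0.35, 0.087, 0.002], [0.962, -0.35, 0.087, 0.002]]
  ]
}}

```text
time_s: 47.33
eef_pos: [0.4534, -0.0158, 0.1137]
eef_rot: [-0.004, 0.766, 0.643, -0.003]
wrist_force: [-0.8, -0.5, -2.1]
opening: 0.15
grasp_force: 59.6
```

```bash
python3 - <<'E'
from h import *
go(cab(-.31,0,.115),cab(-.25,0,.115),cab(-.16,0,.115))
E
python3 cnt.py; python3 lev.py
```

```text
t 47.33 tcp [ 0.4534 -0.0158  0.1137] yaw 80.0 tilt 0.55 open 0.150 F [-0.8 -0.5 -2.1] gf 59.6
  row [-0.0018, 0.0075, -0.0033, 0.0015] mm 3 rows 0.1
  row [0.1482, 0.0083, -0.0033, 0.0015] mm 59 rows 1.4
  row [0.3733, 0.0094, -0.0033, 0.0015] mm 149 rows 3.6
t 47.33 tcp [ 0.4534 -0.0158  0.1137] yaw 80.0 tilt 0.55 open 0.150 F [-0.8 -0.5 -2.1] gf 59.6
side [([366.0, 139.0], 40, [-0.249, 0.002, 0.397]), ([385.0, 276.0], 154, [-0.211, 0.1, 0.013]), ([294.0, 334.0], 1586, [0.074, -0.014, 0.19]), ([382.0, 316.0], 36, [-0.054, 0.123, 0.118])]
top [([186.0, 211.0], 627, [0.073, -0.023, 0.19]), ([226.0, 186.0], 81, [0.001, -0.122, 0.07]), ([223.0, 200.0], 64, [-0.0, -0.073, 0.074]), ([220.0, 214.0], 66, [0.0, -0.029, 0.071]), ([217.0, 228.0], 66, [-0.002, 0.018, 0.073]), ([212.0, 243.0], 60, [0.007, 0.066, 0.076]), ([225.0, 264.0], 34, [-0.055, 0.123, 0.119])]
t 47.43 tcp [ 0.4564 -0.0185  0.117 ] yaw 79.8 tilt 0.24 open 0.151 F [ 1.  -0.4 -1.7] gf 59.6
top 1049 slope [ 0.047 -0.008 -0.017] droop deg -2.7 max X 0.145
side 2476 slope [ 0.049 -0.002 -0.017] droop deg -2.8 max X 0.146
```

Call:
{"method": "drive_tool", "body": {
  "plan": [
    [[0.05, 0.004, 0, 0], [0.1, 0.005, 0, 0], [0.13, 0.005, 0, 0], [0.155, 0.005, 0, 0], [0.18, 0.005, 0, 0], [0.205, 0.005, 0, 0], [0.23, 0.005, 0, 0], [0.255, 0.005, 0, 0], [0.28, 0.005, 0, 0], [0.305, 0.005, 0, 0], [0.33, 0.005, 0, 0], [0.35, 0.005, 0, 0]]
  ]
}}

```text
time_s: 48.53
eef_pos: [0.4847, 0.1194, 0.1185]
eef_rot: [-0.0, 0.767, 0.641, -0.0]
wrist_force: [-1.3, -5.3, -1.9]
opening: 0.151
grasp_force: 59.7
```

```bash
python3 - <<'E'
from h import *
go(cab(-.15,0,.115),cab(-.142,0,.115))
p,d,K,R,t=cam("top"); C=cloud(d,K,R,t); X=(C[...,:2]-f_)@n_; Y=(C[...,:2]-f_)@y_; z=C[...,2]
m=((abs(Y)>.105)&(abs(Y)<.145))&(X>-.12)&(X<.0)&(z>.05)&(z<.18); print(m.sum(),"panel outer X",np.percentile(X[m],[2,10]).round(3),"z",np.percentile(z[m],95).round(3))
E
```

```text
t 48.53 tcp [0.4847 0.1194 0.1185] yaw 79.8 tilt 0.03 open 0.151 F [-1.3 -5.3 -1.9] gf 59.7
  row [0.0517, -0.009, 0.0087, 0.0004] mm 21 rows 0.5
  row [0.0717, -0.009, 0.0087, 0.0004] mm 29 rows 0.7
253 panel outer X [-0.04  -0.037] z 0.166
```

Call:
{"method": "drive_tool", "body": {
  "plan": [
    [[0.02, 0, 0, 0], [0.035, 0, 0, 0], [0.05, 0, 0, 0], [0.058, 0, 0, 0], [0.064, 0, 0, 0], [0.064, 0, 0, 0]]
  ]
}}

```text
time_s: 49.08
eef_pos: [0.4891, 0.1431, 0.1186]
eef_rot: [0.0, 0.767, 0.641, -0.001]
wrist_force: [-1.3, -6.5, 0.8]
opening: 0.146
grasp_force: 59.9
```

Call:
{"method": "drive_tool", "body": {
  "plan": [
    [[0.005, 0, 0, 0], [0.01, 0, 0, 0], [0.01, 0, 0, 0]]
  ]
}}

```text
time_s: 49.33
eef_pos: [0.4898, 0.1471, 0.1186]
eef_rot: [0.0, 0.767, 0.641, -0.001]
wrist_force: [-1.8, -4.4, 0.1]
opening: 0.147
grasp_force: 59.8
```

```bash
python3 - <<'E'
from h import *
go(cab(-.142,0,.118))
E
```

```text
t 49.33 tcp [0.4898 0.1471 0.1186] yaw 79.7 tilt 0.09 open 0.147 F [-1.8 -4.4  0.1] gf 59.8
  row [0.0013, -0.0093, 0.0015, 0.0003] mm 4 rows 0.1
```

Call:
{"method": "drive_tool", "body": {
  "plan": [
    [[0.005, 0, 0, 0], [0.005, 0, 0, 0]]
  ]
}}

```text
time_s: 49.5
eef_pos: [0.4903, 0.1497, 0.1185]
eef_rot: [-0.0, 0.767, 0.641, -0.0]
wrist_force: [-0.6, -4.0, -1.1]
opening: 0.145
grasp_force: 59.7
```

Call:
{"method": "drive_tool", "body": {
  "plan": [
    [[0.005, 0, 0, 0], [0.005, 0, 0, 0]]
  ]
}}

```text
time_s: 49.67
eef_pos: [0.4904, 0.1504, 0.1185]
eef_rot: [0.001, 0.767, 0.641, -0.001]
wrist_force: [-1.5, -10.6, 0.2]
opening: 0.149
grasp_force: 60.1
```

Call:
{"method": "drive_tool", "body": {
  "plan": [
    [[0.005, 0, 0, 0], [0.005, 0, 0, 0]]
  ]
}}

```text
time_s: 49.83
eef_pos: [0.4905, 0.1508, 0.1185]
eef_rot: [0.002, 0.767, 0.641, -0.003]
wrist_force: [-3.9, -17.4, 4.1]
opening: 0.148
grasp_force: 60.4
```

Call:
{"method": "drive_tool", "body": {
  "plan": [
    [[-0.02, 0, 0, 0], [-0.05, 0, 0, 0], [-0.1, 0, 0, 0], [-0.2, 0, 0, 0], [-0.3, 0, 0, 0], [-0.4, 0, 0, 0], [-0.4, 0, 0, 0], [-0.4, 0, 0, 0], [-0.4, 0, 0, 0]]
  ]
}}

```text
time_s: 50.58
eef_pos: [0.4627, -0.0039, 0.1186]
eef_rot: [-0.0, 0.768, 0.64, 0.001]
wrist_force: [-0.3, -0.1, -2.1]
opening: 0.149
grasp_force: 59.6
```

```bash
cat > shut.py <<'E'
from h import *
for n in("top","side"):
    p,d,K,R,t=cam(n); C=cloud(d,K,R,t); X=(C[...,:2]-f_)@n_; Y=(C[...,:2]-f_)@y_; z=C[...,2]
    m=(abs(Y)<.15)&(X>-.13)&(X<.012)&(z>.04)&(z<.175); print(n,m.sum(),"front X",np.percentile(X[m],[2,50]).round(4) if m.any() else None)
    if n=="top":
        P=np.c_[X[m],z[m]]; s=np.polyfit(P[:,1],P[:,0],1); print("slope",s)
E
python3 shut.py; python3 lev.py; python3 -c "
from h import *
go((.543,-.341,.15,80),(.528,-.4197,.16,80))"
```

```text
top 922 front X [-0.0017 -0.0002]
slope [-0.00256907  0.00013268]
side 0 front X None
t 50.68 tcp [ 0.4626 -0.0029  0.1185] yaw 79.8 tilt 0.04 open 0.150 F [ 0.8 -0.2 -2.2] gf 59.6
top 984 slope [ 0.048  0.002 -0.015] droop deg -2.7 max X 0.144
side 2538 slope [ 0.051 -0.001 -0.016] droop deg -2.9 max X 0.146
t 50.78 tcp [ 0.4626 -0.0027  0.1184] yaw 79.9 tilt 0.02 open 0.150 F [ 0.6 -0.1 -2.1] gf 59.6
  row [-0.7973, 0.3466, -0.0789, -0.0008] mm 349 rows 8.4
  row [-0.9975, 0.3443, -0.1039, -0.0008] mm 424 rows 10.2
```

The bin is flush and latched. Returning the tray.

Call:
{"method": "drive_tool", "body": {
  "plan": [
    [[-0.1, 0.03, -0.1, 0], [-0.2, 0.07, -0.104, 0], [-0.997, 0.344, -0.104, 0], [-0.997, 0.344, -0.104, 0], [-0.997, 0.344, -0.104, 0], [-0.997, 0.344, -0.104, 0], [-0.997, 0.344, -0.104, 0], [-0.997, 0.344, -0.104, 0], [-0.997, 0.344, -0.104, 0], [-0.997, 0.344, -0.104, 0], [-0.997, 0.344, -0.104, 0], [-0.997, 0.344, -0.104, 0]]
  ]
}}

```text
time_s: 51.78
eef_pos: [0.5276, -0.4246, 0.1595]
eef_rot: [0.001, 0.768, 0.64, -0.0]
wrist_force: [-0.5, 0.7, -1.7]
opening: 0.151
grasp_force: 59.6
```

```bash
python3 -c "
from h import *
go((.529,-.419,.06,79),(.529,-.419,.024,79))"
```

```text
t 51.78 tcp [ 0.5276 -0.4246  0.1595] yaw 79.6 tilt 0.12 open 0.151 F [-0.5  0.7 -1.7] gf 59.6
  row [0.0143, 0.001, 0.2488, 0.0035] mm 100 rows 2.4
  row [0.0143, 0.001, 0.3388, 0.0035] mm 136 rows 3.3
```

Call:
{"method": "drive_tool", "body": {
  "plan": [
    [[0.008, 0, 0.08, 0.003], [0.008, 0, 0.17, 0.003], [0.008, 0, 0.24, 0.003], [0.008, 0, 0.28, 0.003], [0.008, 0, 0.31, 0.003], [0.008, 0, 0.325, 0.003], [0.008, 0, 0.337, 0.003], [0.008, 0, 0.337, 0.003]]
  ]
}}

```text
time_s: 52.45
eef_pos: [0.5285, -0.4175, 0.0262]
eef_rot: [0.001, 0.77, 0.638, 0.0]
wrist_force: [0.3, 0.2, -1.7]
opening: 0.151
grasp_force: 59.6
```

```bash
python3 tray.py
```

```text
t 52.45 tcp [ 0.5285 -0.4175  0.0262] yaw 79.3 tilt 0.06 open 0.151 F [ 0.3  0.2 -1.7] gf 59.6
top floor 1610 ((0.5443602800369263, -0.3300039768218994), (0.11236569285392761, 0.1896655112504959), 79.06437683105469) plane [0.0079 0.0386 0.0106]
side floor 1404 ((0.549796998500824, -0.31323665380477905), (0.2593362331390381, 0.20598599314689636), 0.0361945778131485) plane [ 0.0017 -0.0018  0.0001]
```

Call:
{"method": "drive_tool", "body": {
  "plan": [
    [[0, 0, 0.005, 0], [0, 0, 0.01, 0], [0, 0, 0.012, 0], [0, 0, 0.012, 0]]
  ]
}}

```text
time_s: 52.88
eef_pos: [0.5288, -0.4196, 0.0247]
eef_rot: [0.002, 0.77, 0.638, -0.0]
wrist_force: [-4.6, 2.0, 15.0]
opening: 0.149
grasp_force: 62.5
```

Call:
{"method": "drive_tool", "body": {
  "plan": [
    [[0, 0, 0, 0], [0, 0, 0, 0], [0, 0, 0, 0], [0, 0, 0, 0], [0, 0, -0.04, 0], [0, 0, -0.12, 0], [0, 0, -0.22, 0], [0, 0, -0.32, 0], [0, 0, -0.4, 0], [0, 0, -0.4, 0], [0, 0, -0.4, 0]]
  ],
  "jaw": 0.2
}}

```text
time_s: 53.8
eef_pos: [0.5288, -0.4189, 0.1837]
eef_rot: [0.003, 0.77, 0.638, 0.0]
wrist_force: [-0.2, -0.1, -0.3]
opening: 0.803
grasp_force: 0.0
```

```bash
python3 tray.py; python3 shut.py; python3 - <<'E'
from h import *
# mat rim visible on each side of the tray + bystander sanity vs start image
p,d,K,R,t=cam("top"); f=np.load("top0.npz")
D=(np.abs(p.astype(int)-f["p"].astype(int)).max(2)>60).astype(np.uint8)
D=cv2.morphologyEx(D,cv2.MORPH_OPEN,np.ones((3,3),np.uint8)); k,l,s,c=cv2.connectedComponentsWithStats(D)
print([(c[i].round().tolist(),int(s[i,4])) for i in range(1,k) if s[i,4]>12])
E
```

```text
t 53.80 tcp [ 0.5288 -0.4189  0.1837] yaw 79.2 tilt 0.33 open 0.803 F [-0.2 -0.1 -0.3] gf 0.0
top floor 1757 ((0.5453152060508728, -0.3302295506000519), (0.11177566647529602, 0.19054564833641052), 79.28804779052734) plane [ 0.0044 -0.0013  0.0072]
side floor 1420 ((0.549274206161499, -0.31305333971977234), (0.2029149830341339, 0.25909262895584106), 89.52770233154297) plane [ 0.0014 -0.0014  0.    ]
top 921 front X [-0.0018 -0.0002]
slope [-0.00368856  0.00025107]
side 0 front X None
[([481.0, 179.0], 50), ([479.0, 209.0], 2343), ([340.0, 191.0], 99), ([307.0, 204.0], 97), ([445.0, 217.0], 26), ([356.0, 222.0], 99), ([332.0, 316.0], 6315), ([312.0, 240.0], 99), ([338.0, 247.0], 105), ([465.0, 255.0], 21), ([437.0, 299.0], 22), ([98.0, 326.0], 319), ([416.0, 331.0], 329), ([53.0, 339.0], 1267), ([121.0, 331.0], 36), ([106.0, 378.0], 858), ([42.0, 378.0], 464), ([319.0, 374.0], 988), ([134.0, 383.0], 786), ([285.0, 362.0], 92), ([329.0, 358.0], 33), ([240.0, 360.0], 21), ([233.0, 363.0], 15), ([226.0, 366.0], 18), ([289.0, 387.0], 391), ([81.0, 388.0], 140)]
```

```bash
python3 -c "
from bench import ctrl
print(ctrl.hand_in())"
```

```text
the job is handed in; nothing more can be done
None
```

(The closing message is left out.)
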